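# Snap the foot onto a slanting furniture leg with a pressing block

### The arm

A 6-joint arm with a two-finger parallel gripper is mounted at the origin on the work surface. World frame = base frame: x ahead of the robot, y to its left, z up, the work surface at z = 0. Lengths are in mm, angles in rad, forces in N, time in s.
With the tool pointing down it reaches from about 350 to 975 mm from the base axis. Payload 7.1 kg.
Tool frame: the origin (TCP) lies on the front face of the gripper's body, between the roots of the fingers; the fingertips stand 80 mm ahead of it and the grasp point (between the pads) lies 61 mm ahead of it (ctrl.tcp_to_grasp is the distance from the TCP to the grasp point, in mm); z points along the fingers, y is the direction in which the jaws open and shut (so a half turn about z gives the same grasp; the last joint's range is limited). The gripper opens to 88 mm and grips with 3 to 60 N. Pads are 20 mm wide; open, the fingers measure 115 mm over their backs; the gripper's body (75 mm by 178 mm) begins 61 mm behind the grasp point.
Start: joints at [-1.363, 0.423, 1.63, -0, 1.089, -0.019], TCP at [140.557, -608.974, 302.675] pointing down, gripper open.
Joint ranges: [-3, 3], [-0.9, 2.11], [0.09, 2.58], [-1.31, 4.45], [0.11, 2.69], [-2.54, 2.54]. Speed limits (rad/s): [2.39, 2.39, 3.01, 3.14, 3.14, 3.14].

### API

Orientations are given as a rotation vector (axis times angle).
In Python, from workcell import telemetry, get_image, ctrl gives the robot as it stands.
- The arm moves only by the tool send_rows, never from a script. Its argument "rows" is a list of rows, each a list of 5 numbers: the shift along the tool's x, y, z in m, then the turn about the tool's z in rad, then the opening, from -1 (shut) to 1 (fully open). A call has 1 to 5 rows; each row shifts and turns the commanded pose from where the row before left it, along the tool's axes as they then stand; what a row does not reach is not made up. A row lasts 1/10 s, in which the tool goes at most 50 mm and 8.59 degrees, less where a joint would pass 70% of its speed; a pose out of reach is approached as far as the arm can. A call with a gripper value outside its range is refused whole. The fingers move at their own pace and stop on an object; the grip force is fixed at half the most. Time passes only in rows, so rows that do not move let the fingers close. It gives the time, the measured TCP pose, the force and the opening at its end, in the units of the state.
- telemetry.get_obs(): the state, without advancing time (a new reading comes with each control period).
- get_image(name): name is "side" or "top" or "wrist"; returns a dict with "color" (384x512x3 uint8, blue, green, red), "z_map" (384x512 float32, mm along the optical axis (not along the pixel's ray), 0 where there is no reading), "camera_matrix" (3x3 intrinsics, pixels), "k1" (the pictures are not rectified: a ray, as slopes to the right and down, at radius r is drawn at 1 + k1 r^2 times it, then the intrinsics apply), "rvec" (rotation vector, rad) and "tvec" (3), from world to camera coordinates, as OpenCV has them. Camera axes: x right, y down, z forward; pixel columns grow to the right and rows downward; lengths in mm; the calibration is good to about 2 mm. A picture is of the moment at which its call begins.
- ctrl.close_job(): hands the job in, once; it reports no verdict.
The state is a dict: "t": time; "qpos": joint angles; "qvel": joint speeds; "joint_torque": joint torques, N m; "ee_pos": TCP position; "orientation": TCP orientation; "ft_force": force on the tool from outside, world axes, zero at the start; "moment": the same for the moment, N m; "width": finger opening in mm.
Only numpy, scipy, OpenCV 4.12 (cv2) and the standard library are available. Lean on these libraries where they do the work, as an engineer would, in place of code of your own. Each camera call takes 0.05 s, during which the arm holds its last target.

### The job

Two short furniture legs lean in cradles on the bench; one plastic foot is already snapped home, the other still stands proud on its prongs. Pick up the wooden pressing block, press it squarely and steadily (no hammering, no forcing, no cocking) on the proud foot until you feel it click fully home, touching foot and leg only with the block and never with the gripper. Then stand the block upright back in its tray; leave the glue bottle, tin and offcut where they are.

Things in the scene. Friction and masses are not known exactly. Their poses are not given: they have to be found in the camera images.
- rest: pair of slanting plywood cheeks (each 50 x 14 x 100 mm, 41 mm apart) that clamp the dark leg (40 x 40 x 165 mm) with the proud foot; fixed to the bench. z runs up along the leg, 35 degrees from vertical, leaning roughly towards the robot. Origin: on the leg's axis, 27 mm from the cheeks' lower ends. The leg is clamped 15 mm higher or lower each time: its bare end lies 150 to 180 mm along z, firm.
- foot_slide (a joint): travel in m of the proud foot into that leg: 0 proud, 0.010 home. It is a flat white square cap 38 x 38 x 7 mm on the leg's axis, on steel prongs, its underside first 10 mm clear of the leg's end, so its outer face starts 167 to 197 mm along rest's z: feel for it. It resists with about 12 N at first, gives way near half travel, snaps home by itself, then stops hard. Over 50 N breaks it.
- foot_rock_x (a joint): rocking of the proud foot about rest's x axis, rad; 0 is square. Spring of about 1 N m/rad: it cocks if the block meets it edge first or not square; over 9 degrees the prongs break.
- foot_rock_y (a joint): the same about rest's y axis, rad
- rest_done: the same pair of cheeks on the second, identical cradle, whose leg has its white foot already home (cap 7 mm thick, no gap between cap and leg; cap's outer face 157 to 187 mm along z). Origin and z as for rest. Nothing is to be done to it.
- block: pale wooden pressing block, about 80 g, standing upright and loose in the tray: a square base 46 x 46 x 18 mm (its flat underside is the pressing face) and above it a square stem 24 x 24 mm, from 18 to 78 mm above the underside, to be gripped across two flats; the fingertips may bear on the base's shoulders. Origin: centre of the underside; z up along the stem, x and y normal to the flats.
- tray: shallow open plywood tray fixed to the bench, 130 x 130 mm outside, walls 6 mm thick and 22 mm high. Origin: centre of its underside, z up.
- tray_in (a point): centre of the tray's inner floor, on which the block stands
- glue: white glue bottle, 52 mm across, 150 mm tall, standing; bystander. Origin: centre of underside.
- tin: low round steel tin, 72 mm across, 45 mm tall; bystander. Origin: centre of underside.
- offcut: dark wooden offcut, 110 x 45 x 30 mm, lying; bystander. Origin: centre of underside.
Mind the look-alikes: they are no part of the job. Of the things like the block, leave any that is orange; of the rest the larger one is meant. Of the things that look like the tray, the smallest one is meant.

How it is judged (in metres and radians):
On the way, in this order (a step that is already met when the one before it is completed fails the run):
1. the block is lifted out of the tray (z of block in the frame of tray above 0.04 m), for 0.1 s.
2. the block's underside bears squarely on the proud foot (contact force between block and rest above 3 N and angle between the z axis of block and the z axis of rest, either way round below 0.17 rad and value of joint foot_slide below 0.005 m).
3. the foot has clicked home (value of joint foot_slide above 0.0085 m), for 0.2 s.
At the end, for the whole second after the job is handed in: the foot is home to within 1.5 mm of its 10 mm travel; the block stands upright (within 6 degrees), at rest on the tray's floor, inside the walls; bottle, tin and offcut are within 20 mm of where they began (value of joint foot_slide above 0.0085 m and angle between block's own z axis and vertical below 0.1 rad and x of block in the frame of tray_in between -0.045 and 0.045 m and y of block in the frame of tray_in between -0.045 and 0.045 m and z of block in the frame of tray_in below 0.005 m and linear speed of block below 0.02 m/s and distance of each of glue, tin, offcut from where it was at the start of the episode below 0.02 m); the robot touches nothing.
It fails at once if the foot is cocked more than 9 degrees on the leg (value of joint any of foot_rock_x, foot_rock_y above 0.157 rad or value of joint any of foot_rock_x, foot_rock_y below -0.157 rad).
It fails at once if the block is hammered or forced against the foot or leg with more than 50 N (contact force between block and rest above 50 N).
It fails at once if the gripper or arm itself pushes on that leg, its cheeks or its foot (contact force between any of the fingers, the arm and rest above 1 N).
It fails at once if a bystander is knocked away or over (distance of any of glue, tin, offcut from where it was at the start of the episode above 0.04 m or angle between glue's own z axis and vertical above 0.5 rad).
It also fails if it takes over 64 s, if anything falls off the work surface, if the arm or the gripper's body presses on something with over 40 N, if the wrist force passes 120 N, or if a joint passes its speed limit or range.

## Working session

There is one attempt and no reset: what is moved stays moved. The work goes in short steps, Python scripts to look and compute and a tool call to move; the robot and the scene stay as the last step left them, time stands still between calls to the robot, and variables do not carry over. Pictures are saved under pics/ and viewed, and the job is handed in when it is done.

Besides the shell and the picture viewer there is one more tool, called after "Request:" as a command line: name --pt "numbers of a row" for each row, then --argument value for the rest. send_rows: Moves the arm, as the interface text tells. Its arguments: {"type":"object","properties":{"rows":{"type":"array"}},"required":["rows"]}

```bash
ls; mkdir -p pics; python3 - <<'E'
from workcell import telemetry, get_image, ctrl
import cv2,pickle
o=telemetry.get_obs();print(o)
for n in ["side","top","wrist"]:
    d=get_image(n);cv2.imwrite(f"pics/{n}0.png",d["color"]);pickle.dump(d,open(f"{n}0.pkl","wb"))
    print(n,d["camera_matrix"].tolist(),d["k1"],d["rvec"],d["tvec"])
E
```

```text
pics
{'t': 0.0, 'qpos': array([-1.36298603e+00,  4.23857920e-01,  1.63062853e+00, -4.55020071e-06,
        1.08859138e+00, -1.89752189e-02]), 'qvel': array([ 8.64038053e-04, -1.80947738e-03,  3.22612824e-04,  1.11474147e-05,
        8.88859532e-04,  8.37103428e-04]), 'joint_torque': array([-3.72312516e-04, -5.44634628e+01, -2.73666251e+01,  6.44262764e-02,
        2.27873161e-02, -1.37520647e-04]), 'ee_pos': array([ 140.48524039, -608.59330388,  301.91508683]), 'orientation': array([-3.11994804e+00, -3.55306972e-01,  2.26136669e-04]), 'ft_force': array([ 0.45763729, -0.07381554,  0.3993656 ]), 'moment': array([ 0.02385745, -0.04812182,  0.00835829]), 'width': 87.97773288373584}
side [[368.49819620581434, 0.0, 254.5446075850162], [0.0, 368.49819620581434, 196.75209378926596], [0.0, 0.0, 1.0]] -0.10857735906508892 [ 0.08300914 -2.74189975  1.48077051] [ 465.55715222  150.13955589 1002.26075427]
top [[457.1782413341394, 0.0, 262.15372573125404], [0.0, 457.1782413341394, 196.4618014121628], [0.0, 0.0, 1.0]] -0.062174932542033996 [ 2.16224627 -2.16902721  0.1399884 ] [ -79.18468734  476.12253612 1278.05325928]
wrist [[292.9658675386414, 0.0, 256.1253678798504], [0.0, 292.9658675386414, 188.25412571104334], [0.0, 0.0, 1.0]] -0.011775841631134425 [-2.26700231  1.8034852   0.27258991] [-624.01589253  -36.95995478  392.2891856 ]
```

View pics/side0.png

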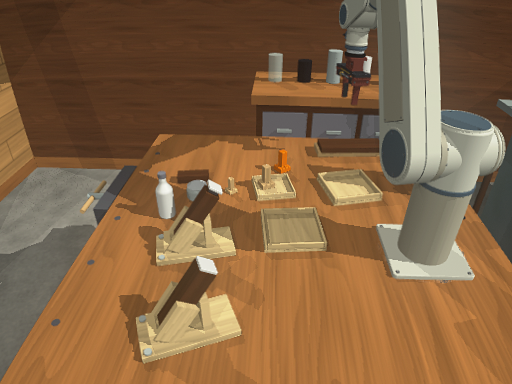

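View pics/top0.png

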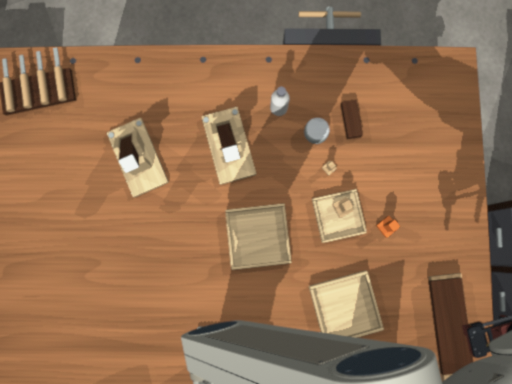

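View pics/wrist0.png

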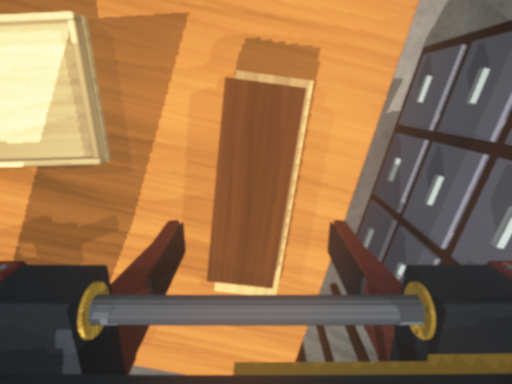

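Block candidates in the top view: orange (388,226), a small pale one (330,168), and a larger pale one in the smallest tray (343,204). The last fits. I'll enlarge it along with both feet.

```bash
cat > h.py <<'E'
import numpy as np,cv2,pickle
from scipy.spatial.transform import Rotation as R
def cam(d): return R.from_rotvec(np.ravel(d["rvec"])).as_matrix(),np.ravel(d["tvec"])
def slopes(d,uv):
    K=d["camera_matrix"];return cv2.undistortPoints(np.float64(uv).reshape(-1,1,2),K,np.array([d["k1"],0,0,0,0.]))[:,0]
def onplane(d,uv,z):
    r,t=cam(d);s=slopes(d,uv);c=-r.T@t;v=np.c_[s,np.ones(len(s))]@r
    return c+v*((z-c[2])/v[:,2])[:,None]
def bydepth(d,uv):
    r,t=cam(d);s=slopes(d,uv);uv=np.int32(np.round(np.reshape(uv,(-1,2))));Z=d["z_map"][uv[:,1],uv[:,0]].astype(float)
    return (np.c_[s,np.ones(len(s))]*Z[:,None]-t)@r
def proj(d,P):
    return cv2.projectPoints(np.float64(P).reshape(-1,1,3),np.float64(d["rvec"]),np.float64(d["tvec"]),d["camera_matrix"],np.array([d["k1"],0,0,0,0.]))[0][:,0]
def crop(d,x,y,w,h,s,fn):
    cv2.imwrite(fn,cv2.resize(d["color"][y:y+h,x:x+w],None,fx=s,fy=s,interpolation=cv2.INTER_CUBIC))
E
python3 - <<'E'
from h import *
S=pickle.load(open("side0.pkl","rb"));T=pickle.load(open("top0.pkl","rb"))
crop(T,300,150,110,100,7,"pics/c1.png")
crop(T,95,95,170,110,4.7,"pics/c2.png")
crop(S,130,170,120,190,3.15,"pics/c3.png")
E
```

```text
(no output)
```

View pics/c1.png

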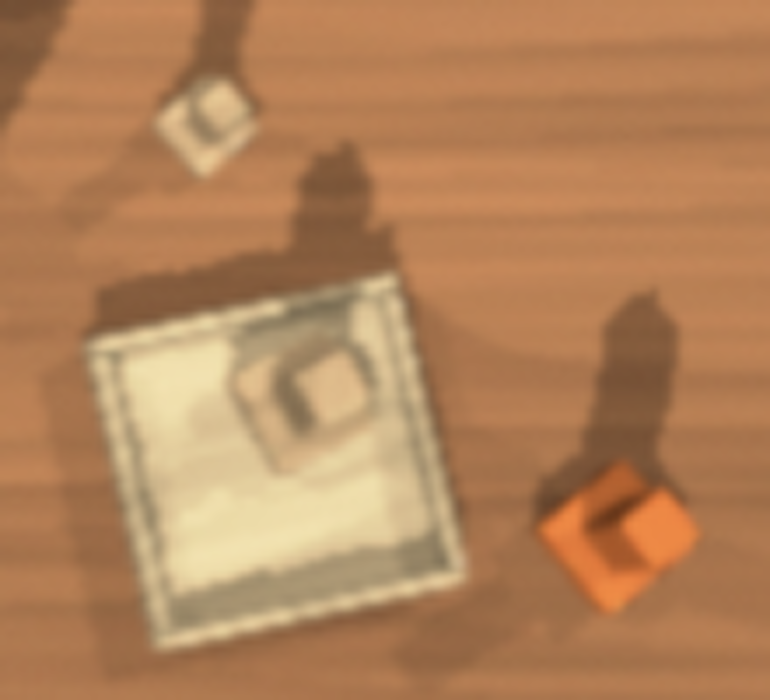

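View pics/c2.png

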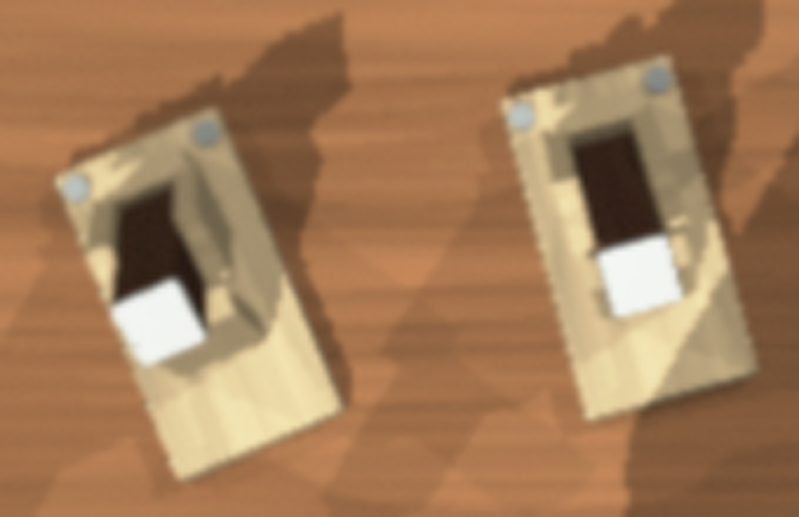

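View pics/c3.png

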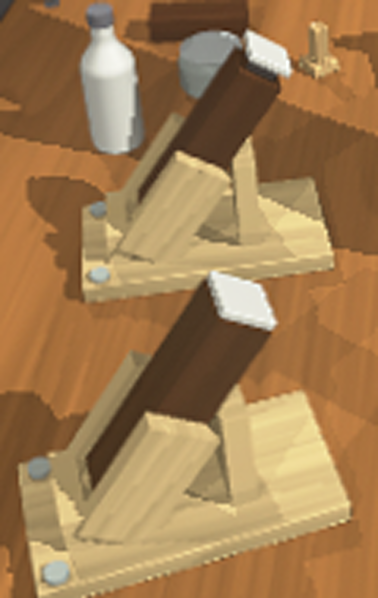

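The larger pale block in the smallest tray is confirmed. The leg nearer the bottle (top view 230,153) shows the dark gap under its cap, so that's the proud one. Coarse measurement next.

```bash
python3 - <<'E'
from h import *
np.set_printoptions(precision=1,suppress=True)
T=pickle.load(open("top0.pkl","rb"));S=pickle.load(open("side0.pkl","rb"))
f=lambda p,o,s:(np.array(p)+.5)/s-.5+np.array(o)
c=f([[90,342],[395,280],[465,578],[157,645]],(300,150),7)
print("tray rim",onplane(T,c,22), bydepth(T,c)); P=onplane(T,c,22);print(P.mean(0),np.linalg.norm(np.diff(P,axis=0),axis=1))
print("yaw",[np.degrees(np.arctan2(*(P[(i+1)%4]-P[i])[[1,0]])) for i in range(4)])
s=f([[335,385],[170,520]],(300,150),7);print("stemtop,floor",bydepth(T,s))
st=f([[343,345],[372,388],[325,425],[295,385]],(300,150),7);P=onplane(T,st,84);print("stem",P,P.mean(0),[np.degrees(np.arctan2(*(P[(i+1)%4]-P[i])[[1,0]])) for i in range(4)])
cp=f([[598,252],[667,236],[683,298],[614,318],[640,277]],(95,95),4.7);print("cap",bydepth(T,cp))
for p in [(630,200),(520,115),(657,80),(588,418),(757,370),(600,370)]: print(p,bydepth(T,f([p],(95,95),4.7)))
# gap side view
cp2=f([[255,45],[270,55],[250,75]],(130,170),3.15);print("side cap/gap",bydepth(S,cp2))
# camera/TCP
W=pickle.load(open("wrist0.pkl","rb"));r,t=cam(W);print("wristcam pos",-r.T@t,"axis",r[2], "x",r[0])
for n,u in [("glue",(280,100)),("tin",(317,130)),("offcut",(352,118)),("small",(332,166)),("orange",(392,224))]: print(n,bydepth(T,[u]))
E
```

```text
tray rim [[ 470.6 -225.4   22. ]
 [ 496.  -352.2   22. ]
 [ 373.  -377.7   22. ]
 [ 346.4 -250.7   22. ]] [[ 473.4 -228.3   -2.3]
 [ 499.1 -357.3   -1.2]
 [ 373.9 -383.2   -0.9]
 [ 346.9 -253.7    0.7]]
[ 421.5 -301.5   22. ] [129.4 125.6 129.8]
yaw [np.float64(-78.65785427669104), np.float64(-168.28575410301886), np.float64(101.81693246313664), np.float64(11.539243746657023)]
stemtop,floor [[ 447.1 -315.3   76.6]
 [ 398.3 -259.5    4.5]]
stem [[ 462.1 -317.3   84. ]
 [ 445.1 -328.3   84. ]
 [ 430.6 -309.5   84. ]
 [ 446.4 -298.    84. ]] [ 446.  -313.3   84. ] [np.float64(-147.07102458534757), np.float64(127.4649530534134), np.float64(35.94965819442229), np.float64(-50.88701697886515)]
cap [[581.6  23.4 183.2]
 [612.7  -9.7  88.4]
 [591.  -16.3  12.8]
 [577.8  26.2  16.3]
 [566.2   0.1 190.6]]
(630, 200) [[619.8   8.5 146.6]]
(520, 115) [[705.2  85.2  24.2]]
(657, 80) [[727.3  -0.2  24.8]]
(588, 418) [[517.7  43.2   0. ]]
(757, 370) [[545.2 -62.2  14.8]]
(600, 370) [[544.4  34.3  21. ]]
side cap/gap [[576.3   6.4 197.5]
 [563.7  12.2 192.4]
 [578.5  23.9 180.5]]
wristcam pos [ 218.1 -590.7  384.9] axis [-0.3 -0.1 -1. ] x [ 0.2 -1.  -0. ]
glue [[ 734.7 -130.1  107.7]]
tin [[ 666.5 -239.3   44.8]]
offcut [[ 706.4 -344.8   31.4]]
small [[ 560.6 -279.9   46.9]]
orange [[ 392.8 -437.1   78.6]]
```

Request:
send_rows --pt "0.03 -0.037 -0.01 0 1" --pt "0.03 -0.037 -0.01 0 1" --pt "0.03 -0.037 -0.01 0 1" --pt "0.03 -0.037 -0.01 0 1" --pt "0.03 -0.037 -0.01 0 1"

```text
t: 0.65
ee_pos: [245.5, -393.1, 352.8]
orientation: [-3.121, -0.355, -0.0]
ft_force: [1.7, -0.9, 0.2]
width: 87.8
```

Request:
send_rows --pt "0.03 -0.037 -0.01 0 1" --pt "0.03 -0.037 -0.01 0 1" --pt "0.03 -0.037 -0.01 0 1" --pt "0.03 -0.037 0 0 1" --pt "0.03 -0.037 0 0 1"

```text
t: 1.15
ee_pos: [350.0, -179.2, 383.2]
orientation: [3.121, 0.355, 0.002]
ft_force: [1.2, -0.1, 0.5]
width: 87.7
```

Request:
send_rows --pt "0.03 -0.037 0 0 1" --pt "0.03 -0.037 0 0 1" --pt "0.03 -0.037 0 0 1" --pt "0.03 -0.037 0 0 1" --pt "0 0 0 0 1"

```text
t: 1.65
ee_pos: [434.9, -5.6, 382.7]
orientation: [-3.119, -0.365, -0.002]
ft_force: [-0.9, -0.7, -0.7]
width: 87.6
```

```bash
python3 - <<'E'
from workcell import telemetry, get_image
from h import *
d=get_image("wrist");pickle.dump(d,open("wrist1.pkl","wb"));o=telemetry.get_obs();pickle.dump(o,open("o1.pkl","wb"));print(o["ee_pos"],o["orientation"],o["qpos"])
cv2.imwrite("pics/w1.png",cv2.resize(d["color"],(800,600),interpolation=cv2.INTER_CUBIC))
r,t=cam(d);print(-r.T@t,r[2])
E
```

```text
[433.88162078  -7.55737821 382.44994764] [-3.12033770e+00 -3.63704208e-01  6.93443965e-04] [-4.48728257e-02  3.41934492e-02  1.94349927e+00  6.25323396e-05
  1.16435651e+00  1.29382747e+00]
[512.3798883   12.76921011 465.71103998] [-0.28493773 -0.06639939 -0.95624349]
```

View pics/w1.png

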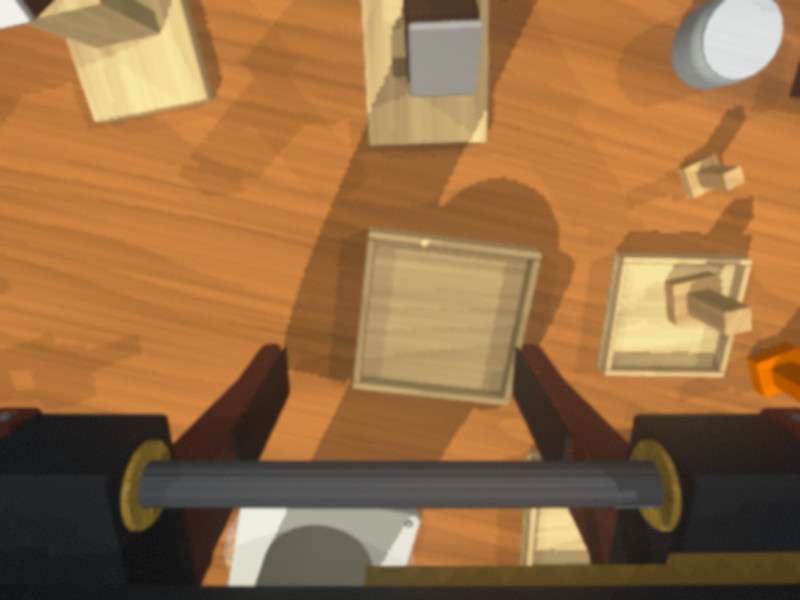

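Request:
send_rows --pt "0.04 0.0 0 0 1" --pt "0.04 0 0 0 1" --pt "0 0 0 0 1" --pt "0 0 0 0 1"

```text
t: 2.1
ee_pos: [510.8, 7.1, 381.9]
orientation: [3.122, 0.354, -0.003]
ft_force: [-0.6, 0.2, 0.3]
width: 87.9
```

```bash
python3 - <<'E'
from workcell import telemetry, get_image
from h import *
d=get_image("wrist");pickle.dump(d,open("wrist2.pkl","wb"));o=telemetry.get_obs();print(o["ee_pos"],o["orientation"],o["qpos"])
crop(d,190,0,160,120,5,"pics/w2.png")
cv2.imwrite("pics/w2f.png",d["color"])
E
```

```text
[510.17206155   7.05445012 382.05378509] [ 3.12158848  0.35359466 -0.00334592] [-9.36404807e-03  1.63574439e-01  1.79782431e+00 -3.23026903e-04
  1.18230332e+00  1.33596861e+00]
```

View pics/w2.png

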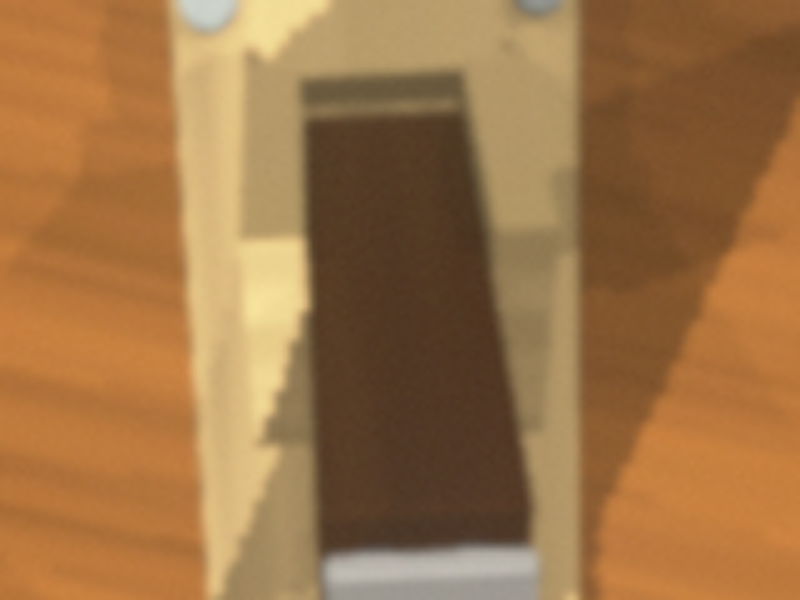

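View pics/w2f.png

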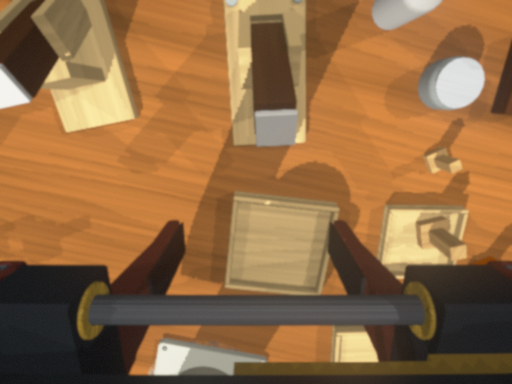

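```bash
python3 - <<'E'
from h import *
np.set_printoptions(precision=3,suppress=True)
d=pickle.load(open("wrist2.pkl","rb"))
crop(d,215,85,110,75,7,"pics/w2c.png")
def grid(x0,x1,y0,y1):
    u,v=np.meshgrid(np.arange(x0,x1),np.arange(y0,y1));return np.c_[u.ravel(),v.ravel()]
def plane(uv):
    P=bydepth(d,uv);c=np.median(P,0);P=P[np.linalg.norm(P-c,axis=1)<60];c=P.mean(0);n=np.linalg.svd(P-c)[2][2];n*=np.sign(n[2]);return c,n,np.std((P-c)@n)
for nm,g in [("leg top",(258,285,35,90)),("cap face",(259,292,119,140)),("cap",(262,288,122,136))]:
    c,n,s=plane(grid(*g));print(nm,c,n,s,"tilt",np.degrees(np.arccos(n[2])),"yaw",np.degrees(np.arctan2(n[1],n[0])))
print(bydepth(d,grid(275,276,100,150)).round(0).tolist())
E
```

```text
leg top [627.432  18.07  133.034] [0.788 0.22  0.575] 0.37330638112421644 tilt 54.89510361559438 yaw 15.59495517732019
cap face [565.62    2.18  193.185] [-0.559 -0.157  0.814] 0.5252102985310184 tilt 35.478094190782684 yaw -164.33261705941717
cap [566.033   2.786 193.608] [-0.559 -0.163  0.813] 0.5165118327432161 tilt 35.57546017223826 yaw -163.74134498907668
[[590.0, 8.0, 188.0], [590.0, 8.0, 188.0], [589.0, 8.0, 188.0], [588.0, 7.0, 189.0], [587.0, 7.0, 188.0], [586.0, 7.0, 188.0], [585.0, 7.0, 187.0], [584.0, 6.0, 186.0], [584.0, 6.0, 185.0], [583.0, 6.0, 186.0], [582.0, 7.0, 197.0], [581.0, 6.0, 199.0], [581.0, 6.0, 200.0], [580.0, 6.0, 200.0], [579.0, 6.0, 202.0], [578.0, 6.0, 202.0], [577.0, 6.0, 201.0], [576.0, 5.0, 201.0], [576.0, 5.0, 200.0], [575.0, 5.0, 199.0], [574.0, 5.0, 199.0], [573.0, 4.0, 198.0], [572.0, 4.0, 197.0], [571.0, 4.0, 197.0], [570.0, 4.0, 198.0], [569.0, 3.0, 196.0], [568.0, 3.0, 194.0], [568.0, 3.0, 194.0], [567.0, 3.0, 194.0], [566.0, 2.0, 193.0], [565.0, 2.0, 194.0], [564.0, 2.0, 192.0], [563.0, 1.0, 191.0], [562.0, 1.0, 191.0], [561.0, 1.0, 190.0], [560.0, 0.0, 189.0], [559.0, 0.0, 188.0], [558.0, -0.0, 188.0], [557.0, -0.0, 187.0], [556.0, -1.0, 186.0], [555.0, -1.0, 186.0], [554.0, -1.0, 185.0], [553.0, -2.0, 184.0], [552.0, -2.0, 183.0], [551.0, -2.0, 183.0], [550.0, -2.0, 181.0], [524.0, -20.0, 1.0], [522.0, -21.0, 2.0], [521.0, -21.0, 0.0], [519.0, -22.0, 1.0]]
```

View pics/w2c.png

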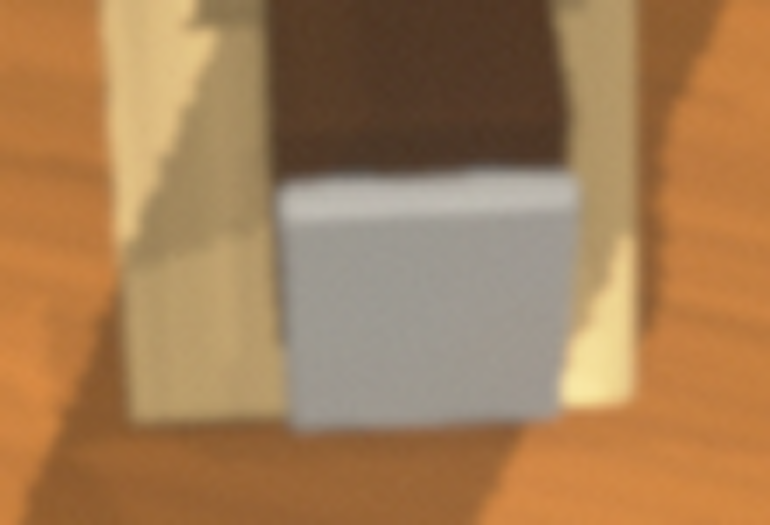

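```bash
python3 - <<'E'
from h import *
np.set_printoptions(precision=3,suppress=True)
d=pickle.load(open("wrist2.pkl","rb"))
f=lambda p,o,s:(np.array(p)+.5)/s-.5+np.array(o)
uv=f([[285,222],[578,210],[560,418],[293,432]],(215,85),7)
r,t=cam(d);c=-r.T@t
n=np.array([-0.559,-.158,.814]);n/=np.linalg.norm(n);p0=np.array([566,2.5,193.5])
s=slopes(d,uv);v=np.c_[s,np.ones(4)]@r
P=c+v*(((p0-c)@n)/(v@n))[:,None];print(P,P.mean(0))
for i in range(4):
    e=P[(i+1)%4]-P[i];print(np.linalg.norm(e),np.degrees(np.arctan2(e[1],e[0])))
E
```

```text
[[573.275  22.352 202.349]
 [582.847 -12.865 202.087]
 [554.832 -20.801 181.308]
 [544.661  14.742 181.222]] [563.904   0.857 191.742]
36.49553372202354 -74.79438959390141
35.770620687570535 -164.18403755989007
36.96991268352507 105.96917136730536
36.37291175037662 14.89255139182031
```

Request:
send_rows --pt "-0.021 0.04 0.011 0 1" --pt "-0.021 0.04 0.011 0 1" --pt "-0.021 0.04 0.011 0 1" --pt "-0.021 0.04 0.011 0 1" --pt "-0.021 0.04 0.011 0 1"

```text
t: 2.65
ee_pos: [451.5, -212.1, 327.7]
orientation: [3.121, 0.354, 0.0]
ft_force: [0.7, -0.4, 0.0]
width: 87.7
```

Request:
send_rows --pt "-0.021 0.04 0.011 0 1" --pt "-0.021 0.04 0.011 0 1" --pt "0 0 0 0 1" --pt "0 0 0 0 1"

```text
t: 3.05
ee_pos: [429.1, -298.3, 305.6]
orientation: [-3.121, -0.35, 0.001]
ft_force: [-0.3, -0.3, 0.4]
width: 87.9
```

```bash
python3 - <<'E'
from workcell import telemetry, get_image
from h import *
d=get_image("wrist");pickle.dump(d,open("wrist3.pkl","wb"));o=telemetry.get_obs();print(o["ee_pos"],o["orientation"],o["qpos"])
cv2.imwrite("pics/w3.png",cv2.resize(d["color"],(800,600),interpolation=cv2.INTER_CUBIC))
E
```

```text
[ 429.76581258 -297.54003117  305.88312963] [-3.12113369e+00 -3.52596563e-01  5.21704438e-04] [-6.28425783e-01  2.69541835e-01  1.85157471e+00  2.61020378e-04
  1.02112994e+00  7.17246663e-01]
```

View pics/w3.png

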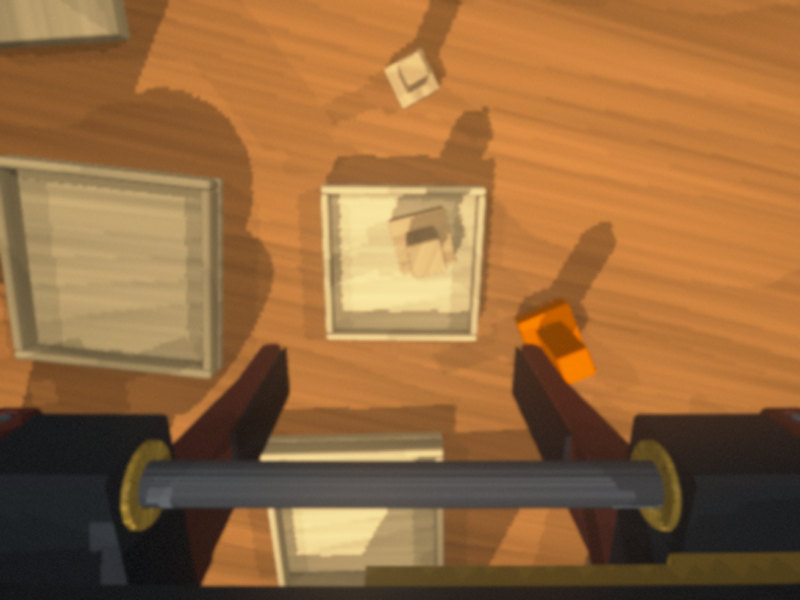

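```bash
python3 - <<'E'
from h import *
d=pickle.load(open("wrist3.pkl","rb"))
crop(d,200,112,120,112,5.3,"pics/w3c.png");crop(d,240,124,60,60,10,"pics/w3d.png")
E
```

```text
(no output)
```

View pics/w3c.png

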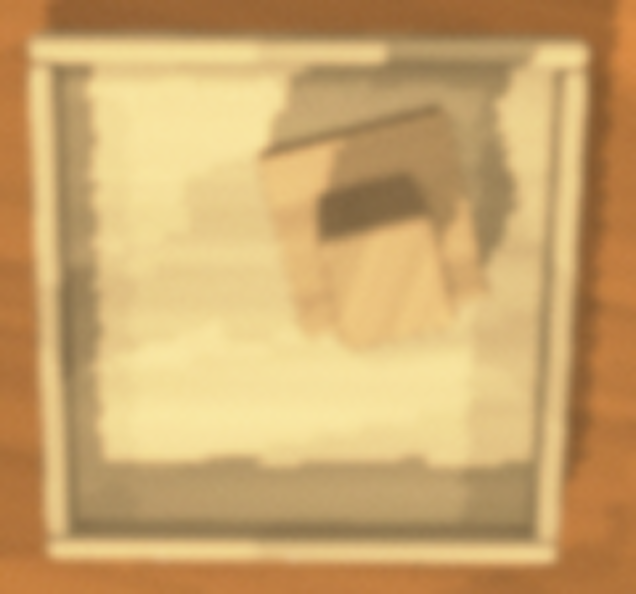

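View pics/w3d.png

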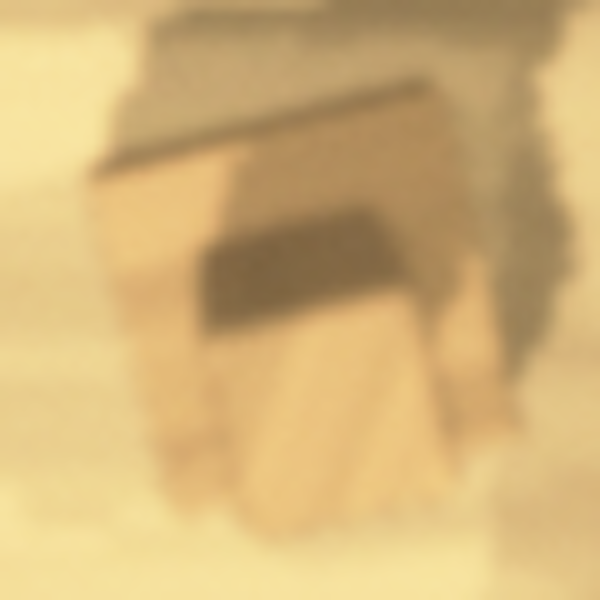

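```bash
python3 - <<'E'
from h import *
np.set_printoptions(precision=1,suppress=True)
d=pickle.load(open("wrist3.pkl","rb"))
f=lambda p,o,s:(np.array(p)+.5)/s-.5+np.array(o)
D=lambda uv:bydepth(d,f(uv,(240,124),10))
C=lambda uv:bydepth(d,f(uv,(200,112),5.3))
print("stemtop",D([[320,350],[300,420],[350,420],[380,350]]))
print("base",D([[160,250],[200,220],[350,150]]))
print("floor",C([[150,300],[200,400],[130,150],[480,400]]))
print("rim",C([[200,50],[45,300],[570,300]]))
def sh(n,P):
    print(n,P,P.mean(0));
    for i in range(len(P)):
        e=P[(i+1)%len(P)]-P[i];print("  ",np.linalg.norm(e),np.degrees(np.arctan2(e[1],e[0])))
sh("stem",onplane(d,f([[208,332],[412,290],[465,480],[255,540]],(240,124),10),82))
sh("base",onplane(d,f([[97,175],[430,85],[520,430],[165,510]],(240,124),10),22))
sh("rim",onplane(d,f([[30,42],[590,42],[557,560],[48,560]],(200,112),5.3),22))
E
```

```text
stemtop [[ 451.1 -309.6   85.2]
 [ 443.  -309.4   83.7]
 [ 444.4 -314.5   84.6]
 [ 452.3 -315.8   84.2]]
base [[ 447.8 -292.9   24.2]
 [ 452.5 -296.9   24. ]
 [ 465.3 -312.9   25.7]]
floor [[ 411.2 -263.3    7.3]
 [ 387.9 -280.9    6.2]
 [ 447.  -251.2    6.9]
 [ 404.2 -350.9    7.5]]
rim [[ 475.6 -263.8   23.5]
 [ 409.1 -239.1   21.5]
 [ 437.4 -363.    22.1]]
stem [[ 449.8 -297.8   82. ]
 [ 458.9 -317.8   82. ]
 [ 440.2 -328.4   82. ]
 [ 428.7 -307.9   82. ]] [ 444.4 -313.    82. ]
   21.96757042083136 -65.41513746350441
   21.525843643677426 -150.46689383699606
   23.49848437181684 119.3045462049041
   23.382609817318446 25.578519609675443
base [[ 454.9 -283.2   22. ]
 [ 474.8 -321.    22. ]
 [ 435.1 -343.    22. ]
 [ 414.7 -301.    22. ]] [ 444.9 -312.1   22. ]
   42.711008460382416 -62.149223341485985
   45.43441865334935 -151.04212852832288
   46.64219445864502 115.88048064407334
   43.926648806960294 23.900994059271245
rim [[ 468.6 -225.2   22. ]
 [ 497.2 -351.1   22. ]
 [ 371.2 -378.2   22. ]
 [ 342.5 -251.7   22. ]] [ 419.9 -301.5   22. ]
   129.08176763135833 -77.22020312753196
   128.82694187831999 -167.82907386189586
   129.69483139078596 102.80222837223427
   128.88568496617694 11.898648965952106
```

Request:
send_rows --pt "0.0116 0.0182 0 0 1" --pt "0 0 0.04 -0.124 1" --pt "0 0 0.04 -0.124 1" --pt "0 0 0 0 1" --pt "0 0 0 0 1"

```text
t: 3.6
ee_pos: [446.6, -311.7, 226.3]
orientation: [-3.053, -0.736, 0.001]
ft_force: [1.3, -0.7, 0.9]
width: 87.9
```

```bash
cat >> h.py <<'E'
def st():
    from workcell import telemetry
    o=telemetry.get_obs();M=R.from_rotvec(o["orientation"]).as_matrix()
    print("t",round(o["t"],2),"tcp",o["ee_pos"].round(1),"yaw",np.degrees(np.arctan2(M[1,0],M[0,0])).round(2),"tz",M[:,2].round(4),"F",o["ft_force"].round(1),"M",o["moment"].round(2),"w",round(o["width"],1),"q",o["qpos"].round(2))
    return o,M
E
python3 -c "
from h import *
o,M=st();print(M.T@(np.array([445,-312.5,115])-o['ee_pos']))"
```

```text
t 3.6 tcp [ 446.6 -311.7  226.3] yaw 27.1 tz [-8.e-04  7.e-04 -1.e+00] F [ 1.3 -0.7  0.9] M [0.02 0.02 0.04] w 87.9 q [-0.63  0.41  1.86  0.    0.87  0.47]
[-1.70173044e+00  6.81507603e-02  1.11308762e+02]
```

Request:
send_rows --pt "-0.001 0 0.04 0 1" --pt "-0.001 0 0.04 0 1" --pt "0 0 0.031 0 1" --pt "0 0 0 0 1"

```text
t: 4.0
ee_pos: [444.2, -312.9, 113.8]
orientation: [-3.052, -0.736, 0.003]
ft_force: [-0.4, 0.8, -0.1]
width: 87.7
```

```bash
python3 -c "
from workcell import get_image
from h import *
d=get_image('wrist');cv2.imwrite('pics/w4.png',d['color']);st()"
```

```text
t 4.05 tcp [ 445.1 -313.6  115.5] yaw 27.13 tz [-4.e-04  3.e-04 -1.e+00] F [-0.4 -0.9  0.2] M [-0.04 -0.01 -0.  ] w 87.9 q [-0.64  0.59  1.9   0.    0.65  0.46]
```

View pics/w4.png

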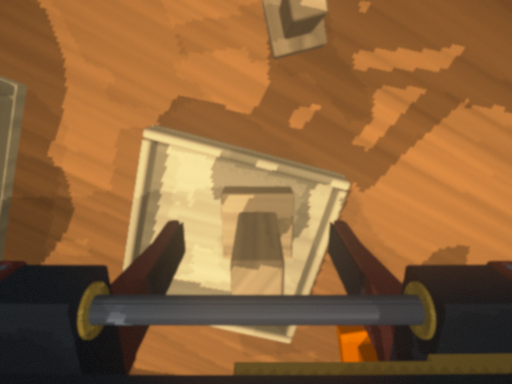

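The block stands square and centred between the fingers (stem around 257,250), so I'll close the gripper.

Request:
send_rows --pt "0 0 0 0 0.0" --pt "0 0 0 0 -0.5" --pt "0 0 0 0 -1" --pt "0 0 0 0 -1" --pt "0 0 0 0 -1"

```text
t: 4.55
ee_pos: [444.8, -313.9, 115.3]
orientation: [3.053, 0.738, 0.001]
ft_force: [0.4, 0.0, -0.1]
width: 50.8
```

Request:
send_rows --pt "0 0 0 0 -1" --pt "0 0 0 0 -1" --pt "0 0 -0.02 0 -1" --pt "0 0 -0.02 0 -1" --pt "0 0 -0.02 0 -1"

```text
t: 5.05
ee_pos: [444.3, -313.5, 174.9]
orientation: [-3.052, -0.738, 0.001]
ft_force: [0.3, 0.8, -1.3]
width: 23.5
```

Request:
send_rows --pt "0 0 -0.02 0.13 -1" --pt "0 0 0 0.128 -1" --pt "0 0 0 0 -1"

```text
t: 5.35
ee_pos: [444.7, -313.8, 195.1]
orientation: [3.123, 0.338, 0.001]
ft_force: [-0.5, 1.0, -0.6]
width: 23.6
```

```bash
python3 -c "
from workcell import get_image
from h import *
d=get_image('wrist');cv2.imwrite('pics/w5.png',d['color']);pickle.dump(d,open('wrist5.pkl','wb'))
d=get_image('side');cv2.imwrite('pics/s5.png',d['color']);pickle.dump(d,open('side5.pkl','wb'));crop(d,215,120,120,120,5,'pics/s5c.png')
st()"
```

```text
t 5.45 tcp [ 444.3 -313.5  194.3] yaw 12.61 tz [-8.e-04  6.e-04 -1.e+00] F [ 0.2 -0.2 -0.5] M [ 0.02  0.04 -0.03] w 23.6 q [-0.64  0.46  1.88  0.    0.8   0.71]
```

View pics/w5.png

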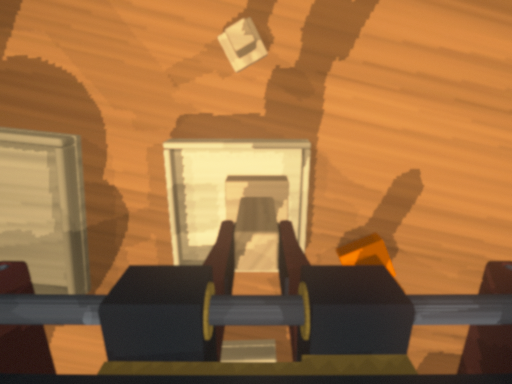

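View pics/s5c.png

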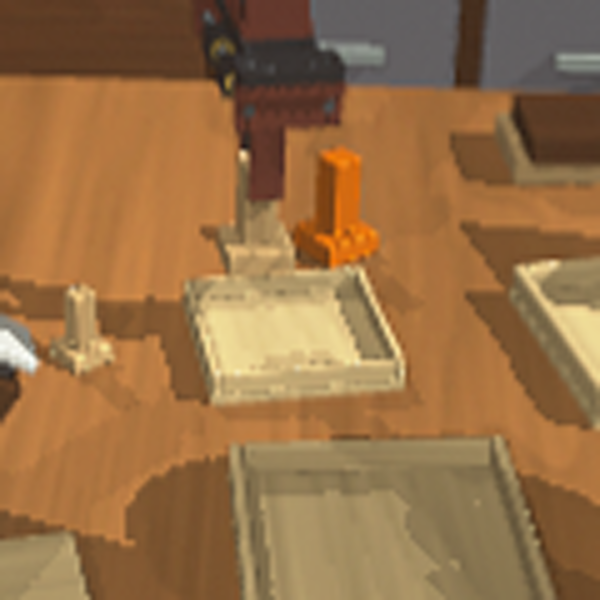

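Request:
send_rows --pt "-0.02 0 0.01 0 -1" --pt "-0.015 0 0.02 0 -1" --pt "-0.01 0 0.02 0 -1" --pt "0 0 0.02 0 -1" --pt "0 0 0 0 -1"

```text
t: 5.95
ee_pos: [400.3, -323.3, 123.7]
orientation: [-3.122, -0.344, 0.001]
ft_force: [0.4, 0.4, -0.3]
width: 23.7
```

```bash
python3 -c "
from h import *
o,M=st();print(M.T@(np.array([420,-301.5,0])-o['ee_pos']))"
```

```text
t 5.95 tcp [ 400.3 -323.3  123.7] yaw 12.57 tz [-1.e-03  9.e-04 -1.e+00] F [ 0.4  0.4 -0.3] M [-0.07  0.02 -0.01] w 23.7 q [-0.7   0.55  1.97  0.    0.62  0.65]
[ 24.10818747 -16.89044807 123.70461485]
```

Request:
send_rows --pt "-0.005 0 0 0 -1" --pt "-0.004 0 0 0 -1" --pt "-0.002 0 0 0 -1" --pt "0 0 0 0 -1"

```text
t: 6.35
ee_pos: [389.6, -325.7, 124.6]
orientation: [-3.123, -0.34, 0.0]
ft_force: [0.6, 0.1, -1.5]
width: 23.9
```

Request:
send_rows --pt "-0.001 0 0 0 -1" --pt "-0.001 0 0 0 -1" --pt "0 0 0 0 -1"

```text
t: 6.65
ee_pos: [388.9, -326.1, 124.8]
orientation: [3.123, 0.338, 0.003]
ft_force: [5.5, 3.7, -3.7]
width: 24.0
```

Request:
send_rows --pt "-0.001 0 0 0 -1" --pt "-0.001 0 0 0 -1" --pt "0 0 0 0 -1"

```text
t: 6.95
ee_pos: [387.7, -326.4, 125.1]
orientation: [3.123, 0.338, 0.005]
ft_force: [9.1, 6.7, -0.8]
width: 23.7
```

Request:
send_rows --pt "-0.002 0 -0.001 0 -1" --pt "-0.002 0 -0.001 0 -1" --pt "0 0 0 0 -1"

```text
t: 7.25
ee_pos: [383.6, -327.5, 127.0]
orientation: [3.122, 0.339, 0.005]
ft_force: [8.1, 3.5, -4.5]
width: 23.9
```

```bash
python3 -c "
from workcell import get_image
from h import *
d=get_image('wrist');cv2.imwrite('pics/w6.png',d['color']);pickle.dump(d,open('wrist6.pkl','wb'))
st()"
```

```text
t 7.3 tcp [ 383.6 -327.5  126.9] yaw 12.38 tz [ 3.e-03 -8.e-04 -1.e+00] F [ 7.1  4.3 -3.9] M [ 0.87 -1.6  -0.03] w 23.9 q [-0.73  0.53  1.99  0.    0.61  0.62]
```

View pics/w6.png

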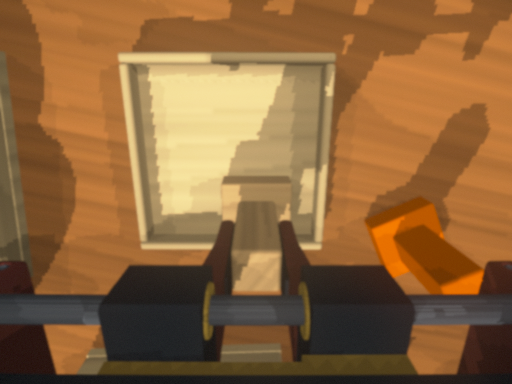

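```bash
cat >> h.py <<'E'
def block_pts(d,M,tcp,x0=226,x1=288,y0=150,y1=292):
    u,v=np.meshgrid(np.arange(x0,x1),np.arange(y0,y1));uv=np.c_[u.ravel(),v.ravel()]
    P=bydepth(d,uv);Q=(P-tcp)@M
    return uv,Q
def tilt(d,M,tcp,x0=244,x1=270,y0=190,y1=292):
    # profile along columns: tool-frame (x,z) of visible block surface
    uv,Q=block_pts(d,M,tcp,x0,x1,y0,y1)
    for y in range(y0,y1,4):
        s=Q[(uv[:,1]>=y)&(uv[:,1]<y+4)];print(y,np.median(s,0).round(1))
E
python3 -c "
from h import *
o,M=st()
for f in ['wrist5','wrist6']:
    d=pickle.load(open(f+'.pkl','rb'))
    tcp=o['ee_pos'] if f=='wrist6' else np.array([444.3,-313.5,194.3]);print(f);tilt(d,M,tcp,y0=172)
"
```

```text
t 7.3 tcp [ 383.6 -327.5  126.9] yaw 12.38 tz [ 3.e-03 -8.e-04 -1.e+00] F [ 7.1  4.3 -3.9] M [ 0.87 -1.6  -0.03] w 23.9 q [-0.73  0.53  1.99  0.    0.61  0.62]
wrist5
172 [ 11.1   0.7 187.3]
176 [ 23.9   0.4 125.1]
180 [ 23.3   0.4 116.5]
184 [ 20.5   0.6 115.8]
188 [ 17.6   0.4 115.7]
192 [ 14.5   0.4 115.8]
196 [ 12.8   0.4 111.6]
200 [ 13.    0.3 103.3]
204 [13.   0.4 95.5]
208 [13.   0.6 88.7]
212 [13.1  0.3 81.5]
216 [13.1  0.3 75.3]
220 [13.   0.4 69.5]
224 [13.1  0.3 63.8]
228 [13.   0.4 58.8]
232 [12.   0.4 56.4]
236 [10.   0.4 55.8]
240 [ 7.6  0.6 55.7]
244 [ 5.2  0.4 55.7]
248 [ 2.8  0.4 55.8]
252 [ 0.5  0.4 55.6]
256 [-1.9  0.4 55.8]
260 [-4.3  0.3 55.6]
264 [-6.8  0.4 55.7]
268 [-9.3  0.3 56. ]
272 [-102.4    0.4  193. ]
276 [-107.4    0.4  193. ]
280 [-112.5    0.4  192.8]
284 [-117.8    0.7  192.9]
288 [-122.7    0.4  192.8]
wrist6
172 [ 28.4   0.2 120. ]
176 [2.830e+01 1.000e-01 1.091e+02]
180 [2.78e+01 1.00e-01 1.01e+02]
184 [26.3  0.1 97.2]
188 [23.6  0.1 97.3]
192 [20.8  0.1 97.4]
196 [18.   0.1 97.6]
200 [16.2  0.1 94.7]
204 [15.9  0.2 88.1]
208 [15.4 -0.1 82.5]
212 [15.1 -0.1 77. ]
216 [14.7 -0.1 71.9]
220 [14.3  0.1 66.8]
224 [14.   0.1 62.5]
228 [13.7  0.1 58. ]
232 [13.3  0.1 53.8]
236 [13.1  0.1 49.8]
240 [12.8  0.1 46.2]
244 [12.6  0.1 42.7]
248 [12.2  0.1 39.3]
252 [10.8  0.1 38.2]
256 [ 8.7  0.1 38.1]
260 [ 6.5 -0.1 38.3]
264 [ 4.3  0.1 38.4]
268 [ 1.9  0.1 38.5]
272 [-0.3  0.1 38.8]
276 [-2.7  0.1 38.9]
280 [-4.9  0.1 39. ]
284 [-7.3  0.1 39.2]
288 [-9.8 -0.1 39.6]
```

The profile shows the block slipped down while the fingers were still closing, so it's now gripped about 56 mm up. I'll right it, regrasp lower at about 42 mm so the fingertips can bear on the shoulders, and wait for a full grip this time.

Request:
send_rows --pt "0.003 0 0.001 0 -1" --pt "0.003 0 0.001 0 -1" --pt "0.003 0 0.0 0 -1" --pt "0 0 0 0 -0.6" --pt "0 0 0 0 -0.2"

```text
t: 7.8
ee_pos: [391.0, -325.6, 124.7]
orientation: [3.123, 0.34, 0.0]
ft_force: [0.2, 0.5, -0.1]
width: 29.0
```

Request:
send_rows --pt "0 0 0 0 0" --pt "0 0 0 0 0" --pt "0 0 0 0 0" --pt "0 0 0 0 0"

```text
t: 8.2
ee_pos: [390.9, -325.6, 124.7]
orientation: [3.123, 0.34, 0.0]
ft_force: [1.3, 0.4, 0.2]
width: 44.2
```

```bash
python3 -c "
from workcell import get_image
from h import *
o,M=st()
d=get_image('wrist');cv2.imwrite('pics/w7.png',d['color']);pickle.dump(d,open('wrist7.pkl','wb'))
tilt(d,M,o['ee_pos'],y0=172)"
```

```text
t 8.2 tcp [ 390.9 -325.6  124.7] yaw 12.42 tz [ 1.e-04 -0.e+00 -1.e+00] F [1.3 0.4 0.2] M [-0.01  0.03 -0.01] w 44.2 q [-0.72  0.54  1.98  0.    0.62  0.64]
172 [2.900e+01 1.000e-01 1.178e+02]
176 [2.810e+01 1.000e-01 1.099e+02]
180 [2.780e+01 1.000e-01 1.009e+02]
184 [25.4  0.1 99.6]
188 [22.7  0.1 99.8]
192 [20.1 -0.2 99.8]
196 [17.4  0.1 99.5]
200 [17.1  0.2 92.2]
204 [17.1 -0.1 84.9]
208 [17.2  0.1 78.3]
212 [17.2  0.1 71.6]
216 [17.2  0.1 65.8]
220 [17.2  0.1 60.4]
224 [17.2 -0.1 55.5]
228 [17.2  0.1 50.7]
232 [17.2  0.  46. ]
236 [17.1  0.  42. ]
240 [15.9  0.  40.1]
244 [14.1  0.  39.8]
248 [11.9  0.  39.7]
252 [ 9.8  0.1 39.7]
256 [ 7.9  0.  39.7]
260 [ 5.6  0.  39.8]
264 [ 3.5  0.1 39.8]
268 [ 1.3 -0.1 39.7]
272 [-0.8  0.  39.6]
276 [-3.2  0.  39.6]
280 [-5.5  0.  40.1]
284 [-6.730e+01  1.000e-01  1.237e+02]
288 [-71.2  -0.2 123.5]
```

View pics/w7.png

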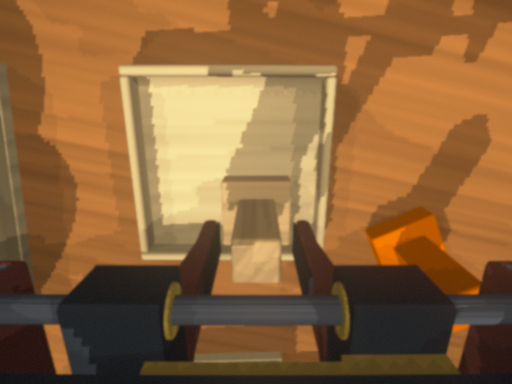

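Upright again. I'll shift to the stem centre, go 15 mm lower and close fully.

Request:
send_rows --pt "0.005 0 0 0 0" --pt "0 0 0.015 0 0" --pt "0 0 0 0 -0.6" --pt "0 0 0 0 -1" --pt "0 0 0 0 -1"

```text
t: 8.75
ee_pos: [396.0, -324.6, 110.0]
orientation: [3.123, 0.34, 0.0]
ft_force: [0.6, -0.0, -0.5]
width: 23.9
```

Request:
send_rows --pt "0 0 0 0 -1" --pt "0 0 0 0 -1" --pt "0 0 0 0 -1" --pt "0 0 0 0 -1" --pt "0 0 0 0 -1"

```text
t: 9.25
ee_pos: [395.9, -324.6, 110.0]
orientation: [3.123, 0.34, 0.0]
ft_force: [-0.7, 0.8, 4.7]
width: 23.9
```

Request:
send_rows --pt "0.005 0 -0.02 0 -1" --pt "0.005 0 -0.02 0 -1" --pt "0 0 -0.02 0 -1" --pt "0 0 0 0 -1"

```text
t: 9.65
ee_pos: [406.7, -323.1, 171.6]
orientation: [3.12, 0.34, 0.005]
ft_force: [-0.3, 0.1, -0.5]
width: 24.0
```

```bash
python3 -c "
from workcell import get_image
from h import *
o,M=st()
d=get_image('wrist');cv2.imwrite('pics/w8.png',d['color']);pickle.dump(d,open('wrist8.pkl','wb'))
tilt(d,M,o['ee_pos'],y0=172)"
```

```text
t 9.65 tcp [ 406.7 -323.1  171.6] yaw 12.43 tz [ 0.0033 -0.0028 -1.    ] F [-0.3  0.1 -0.5] M [-0.03  0.   -0.02] w 24.0 q [-0.69  0.47  1.95 -0.    0.72  0.66]
172 [ 1.720e+01 -1.000e-01  1.647e+02]
176 [ 13.4  -0.2 164.8]
180 [  9.9  -0.2 164.5]
184 [  6.2   0.2 164.7]
188 [22.9  0.1 99. ]
192 [22.9  0.1 90.7]
196 [22.1 -0.1 85.3]
200 [19.7  0.1 85.1]
204 [16.9  0.1 85.2]
208 [14.4  0.1 85.1]
212 [12.1  0.1 84.8]
216 [11.9 -0.1 78.2]
220 [11.9  0.1 72.5]
224 [11.9  0.1 66.9]
228 [12.  -0.1 61.6]
232 [12.   0.1 56.7]
236 [12.   0.1 52.1]
240 [12.1  0.1 47.5]
244 [12.  -0.1 43.6]
248 [12.  -0.1 39.7]
252 [12.   0.1 36.2]
256 [12.  -0.1 32.5]
260 [12.   0.  29.1]
264 [11.7  0.  26.3]
268 [10.6  0.  25.2]
272 [ 8.7 -0.1 24.9]
276 [ 6.7  0.1 25.2]
280 [ 4.7  0.  25. ]
284 [ 2.8  0.  25. ]
288 [ 0.9  0.1 24.9]
```

Request:
send_rows --pt "-0.004 0 0.02 0 -1" --pt "-0.004 0 0.02 0 -1" --pt "0 0 0.013 0 -1" --pt "-0.005 0 0 0 -1" --pt "0 0 0 0 -1"

```text
t: 10.2
ee_pos: [392.1, -324.9, 116.1]
orientation: [-3.122, -0.339, 0.002]
ft_force: [-0.5, 0.7, -1.1]
width: 23.9
```

Request:
send_rows --pt "-0.003 0 0 0 -1" --pt "-0.002 0 0 0 -1" --pt "-0.001 0 0 0 -1" --pt "0 0 0 0 -1"

```text
t: 10.6
ee_pos: [388.4, -326.6, 117.4]
orientation: [3.122, 0.337, 0.005]
ft_force: [6.8, 3.8, -3.3]
width: 23.9
```

Request:
send_rows --pt "-0.003 0 -0.002 0 -1" --pt "-0.003 0 -0.002 0 -1" --pt "-0.003 0 -0.001 0 -1" --pt "0 0 0 0 -1"

```text
t: 11.0
ee_pos: [380.3, -329.2, 122.8]
orientation: [3.12, 0.338, 0.008]
ft_force: [7.8, 3.2, -3.8]
width: 23.7
```

```bash
cat >> h.py <<'E'
def tilt2(name='tmp',x0=246,x1=268,y0=150,y1=292,yaws=True):
    from workcell import get_image
    o,M=st();d=get_image('wrist');pickle.dump(d,open(name+'.pkl','wb'));cv2.imwrite(f'pics/{name}.png',d['color'])
    uv,Q=block_pts(d,M,o['ee_pos'],x0,x1,y0,y1)
    for y in range(y0,y1,6):
        s=Q[(uv[:,1]>=y)&(uv[:,1]<y+6)];print(y,np.median(s,0).round(1),end='; ')
    print()
    return o,M,d,uv,Q
E
python3 -c "
from h import *
tilt2('w9')"
```

```text
t 11.0 tcp [ 380.3 -329.2  122.8] yaw 12.36 tz [ 0.0053 -0.0028 -1.    ] F [ 7.8  3.2 -3.8] M [ 0.59 -1.77 -0.06] w 23.7 q [-0.74  0.54  2.    0.    0.6   0.62]
150 [4.410e+01 1.000e-01 1.162e+02]; 156 [ 40.   -0.2 116.1]; 162 [ 35.7   0.2 116.1]; 168 [ 31.6  -0.2 115.9]; 174 [2.99e+01 1.00e-01 1.07e+02]; 180 [30.4  0.1 89.1]; 186 [28.6 -0.1 83.1]; 192 [24.8  0.1 83.2]; 198 [20.8  0.1 83.7]; 204 [18.4 -0.1 79.6]; 210 [17.6  0.1 72.3]; 216 [16.9  0.1 65. ]; 222 [16.2 -0.1 58.6]; 228 [15.6  0.1 52.6]; 234 [15.1 -0.1 47.2]; 240 [14.6 -0.1 41.8]; 246 [14.1  0.1 37. ]; 252 [13.6  0.  32.5]; 258 [13.2  0.  28.1]; 264 [12.1  0.  25.1]; 270 [ 9.6  0.  24.6]; 276 [ 6.5  0.  24.8]; 282 [ 3.1 -0.1 25.2]; 288 [ 0.3  0.  25.4];
```

Gripped low, the block translates as well as rotating (5.8° of tilt with a 4 mm shift). I'll right it and measure the axial slip force on the tray floor before choosing a grip height.

Request:
send_rows --pt "0.004 0 0.002 0 -1" --pt "0.004 0 0.003 0 -1" --pt "0.006 0 0 0 -1" --pt "0.004 0 0.003 0 -1" --pt "0 0 0.002 0 -1"

```text
t: 11.55
ee_pos: [396.7, -324.5, 111.9]
orientation: [3.123, 0.34, 0.001]
ft_force: [-1.1, 7.1, 32.7]
width: 23.5
```

Request:
send_rows --pt "0 0 0.002 0 -1" --pt "0 0 0 0 -1"

```text
t: 11.75
ee_pos: [396.9, -324.5, 111.5]
orientation: [3.123, 0.339, 0.003]
ft_force: [0.9, 6.4, 23.0]
width: 23.7
```

Request:
send_rows --pt "0 0 0.002 0 -1" --pt "0 0 0 0 -1"

```text
t: 11.95
ee_pos: [397.3, -324.4, 110.3]
orientation: [3.122, 0.339, 0.004]
ft_force: [2.3, 9.6, 31.5]
width: 24.4
```

Request:
send_rows --pt "0 0 0.002 0 -1" --pt "0 0 0 0 -1"

```text
t: 12.15
ee_pos: [397.7, -324.3, 108.6]
orientation: [3.122, 0.339, 0.005]
ft_force: [2.5, 12.4, 36.0]
width: 23.6
```

Request:
send_rows --pt "0 0 0.002 0 -1" --pt "0 0 0 0 -1"

```text
t: 12.35
ee_pos: [397.8, -324.3, 106.8]
orientation: [3.122, 0.338, 0.006]
ft_force: [3.7, 13.0, 37.9]
width: 24.0
```

Slip force is about 35 N, well above the 12 N press. Now I'll release and regrasp high on the stem, where the block should pivot easily.

Request:
send_rows --pt "0 0 -0.004 0 -1" --pt "0 0 0 0 -0.4" --pt "0 0 0 0 -0.1" --pt "0 0 0 0 0" --pt "0 0 0 0 0"

```text
t: 12.85
ee_pos: [395.5, -324.4, 107.2]
orientation: [-3.123, -0.339, 0.001]
ft_force: [-0.5, 0.1, -1.3]
width: 43.2
```

```bash
python3 -c "
from h import *
tilt2('w10')"
```

```text
t 12.85 tcp [ 395.5 -324.4  107.2] yaw 12.41 tz [-7.e-04  6.e-04 -1.e+00] F [-0.5  0.1 -1.3] M [ 0.04 -0.01 -0.05] w 43.2 q [-0.71  0.58  1.98 -0.    0.59  0.64]
150 [4.700e+01 1.000e-01 1.002e+02]; 156 [4.320e+01 1.000e-01 1.002e+02]; 162 [3.930e+01 1.000e-01 1.003e+02]; 168 [3.540e+01 1.000e-01 1.002e+02]; 174 [31.6 -0.1 99.9]; 180 [30.8  0.1 87.9]; 186 [28.8  0.1 82.3]; 192 [25.1  0.2 82.2]; 198 [21.3  0.2 82.3]; 204 [19.8  0.1 76.1]; 210 [19.9  0.1 66.4]; 216 [19.8 -0.1 58. ]; 222 [19.8  0.1 50.8]; 228 [19.9 -0.1 43.6]; 234 [19.9  0.1 37.4]; 240 [19.9  0.1 31.8]; 246 [19.9 -0.1 26.2]; 252 [19.1  0.1 22.8]; 258 [16.5  0.1 22.3]; 264 [13.9  0.  22.2]; 270 [11.   0.  22.3]; 276 [ 8.1  0.  22.3]; 282 [ 5.2  0.  22.2]; 288 [ 2.8  0.  22.2];
```

Request:
send_rows --pt "0.008 0 -0.014 0 0" --pt "0 0 -0.015 0 0" --pt "0 0 0 0 0" --pt "0 0 0 0 -0.6" --pt "0 0 0 0 -1"

```text
t: 13.4
ee_pos: [403.2, -322.5, 136.0]
orientation: [-3.122, -0.34, 0.001]
ft_force: [-0.2, -0.2, -0.7]
width: 31.4
```

Request:
send_rows --pt "0 0 0 0 -1" --pt "0 0 0 0 -1" --pt "0 0 0 0 -1" --pt "0 0 0 0 -1"

```text
t: 13.8
ee_pos: [403.5, -322.7, 136.4]
orientation: [-3.123, -0.34, 0.001]
ft_force: [0.1, -0.1, -1.2]
width: 24.0
```

Request:
send_rows --pt "0 0 -0.008 0 -1" --pt "0 0 0 0 -1" --pt "0 0 0 0 -1"

```text
t: 14.1
ee_pos: [403.8, -322.9, 145.1]
orientation: [3.122, 0.34, 0.001]
ft_force: [-0.0, -0.2, -1.6]
width: 23.8
```

```bash
python3 -c "
from h import *
tilt2('w11')"
```

```text
t 14.1 tcp [ 403.8 -322.9  145.1] yaw 12.42 tz [ 8.e-04 -6.e-04 -1.e+00] F [-0.  -0.2 -1.6] M [ 0.07 -0.01 -0.01] w 23.8 q [-0.7   0.51  1.96  0.    0.67  0.66]
150 [4.030e+01 1.000e-01 1.382e+02]; 156 [3.550e+01 1.000e-01 1.382e+02]; 162 [ 30.9  -0.2 138.2]; 168 [2.620e+01 1.000e-01 1.381e+02]; 174 [ 22.2   0.2 138. ]; 180 [ 22.9  -0.2 115.1]; 186 [2.000e+01 1.000e-01 1.109e+02]; 192 [1.560e+01 1.000e-01 1.109e+02]; 198 [1.200e+01 1.000e-01 1.091e+02]; 204 [11.9  0.2 96.9]; 210 [12.   0.1 86.4]; 216 [12.   0.1 76.9]; 222 [12.   0.1 68.3]; 228 [12.   0.1 60.3]; 234 [11.9  0.1 53.3]; 240 [ 9.8  0.1 51. ]; 246 [ 6.5 -0.1 50.8]; 252 [ 3.   0.1 50.8]; 258 [-0.7  0.1 50.9]; 264 [-4.1  0.1 50.9]; 270 [-7.5  0.1 50.9]; 276 [-43.1   0.1  97.3]; 282 [-81.    0.3 144. ]; 288 [-86.1  -0.2 144.1];
```

Request:
send_rows --pt "-0.007 0 0 0 -1" --pt "-0.006 0 0 0 -1" --pt "-0.003 0 0 0 -1" --pt "-0.003 0 -0.001 0 -1" --pt "-0.003 0 -0.001 0 -1"

```text
t: 14.65
ee_pos: [382.7, -327.7, 146.7]
orientation: [3.123, 0.338, 0.003]
ft_force: [5.8, 2.3, -4.1]
width: 23.7
```

Request:
send_rows --pt "-0.003 0 -0.0007 0 -1" --pt "-0.003 0 -0.0007 0 -1" --pt "-0.003 0 -0.0004 0 -1" --pt "-0.003 0 -0.0004 0 -1" --pt "0 0 0 0 -1"

```text
t: 15.15
ee_pos: [370.9, -330.4, 149.0]
orientation: [3.123, 0.338, 0.003]
ft_force: [4.6, 1.7, -3.1]
width: 23.9
```

```bash
python3 -c "
from h import *
tilt2('w12')"
```

```text
t 15.15 tcp [ 370.9 -330.4  149. ] yaw 12.36 tz [ 2.1e-03 -6.0e-04 -1.0e+00] F [ 4.6  1.7 -3.1] M [ 0.37 -1.06  0.  ] w 23.9 q [-0.75  0.48  2.    0.    0.65  0.6 ]
150 [3.940e+01 1.000e-01 1.423e+02]; 156 [ 39.6  -0.2 116.5]; 162 [ 37.7  -0.2 107. ]; 168 [ 3.420e+01 -1.000e-01  1.052e+02]; 174 [ 29.8  -0.2 106.1]; 180 [ 25.8   0.2 105.3]; 186 [24.2  0.2 97.3]; 192 [22.5  0.1 90. ]; 198 [21.   0.1 82.9]; 204 [19.6  0.1 76.4]; 210 [18.3  0.1 70.5]; 216 [17.   0.1 64.9]; 222 [15.8  0.1 59.6]; 228 [14.6  0.  54.7]; 234 [13.6  0.1 50.2]; 240 [10.8  0.  49.1]; 246 [ 6.9  0.  49.8]; 252 [ 3.   0.  50.8]; 258 [-1.   0.  51.7]; 264 [-5.1  0.1 52.5]; 270 [-71.1   0.  147.4]; 276 [-77.2   0.2 147.8]; 282 [-83.6   0.2 147.9]; 288 [-88.8  -0.2 147.6];
```

Request:
send_rows --pt "-0.004 0 -0.0002 0 -1" --pt "-0.004 0 0 0 -1" --pt "-0.004 0 0 0 -1" --pt "-0.004 0 0.0002 0 -1" --pt "-0.003 0 0.0004 0 -1"

```text
t: 15.7
ee_pos: [352.5, -334.5, 148.7]
orientation: [3.122, 0.338, 0.003]
ft_force: [5.3, 1.9, -1.3]
width: 23.9
```

```bash
python3 -c "
from h import *
tilt2('w13')"
```

```text
t 15.7 tcp [ 352.5 -334.5  148.7] yaw 12.37 tz [ 2.2e-03 -8.0e-04 -1.0e+00] F [ 5.3  1.9 -1.3] M [ 0.55 -1.23 -0.01] w 23.9 q [-0.78  0.47  2.03  0.    0.64  0.57]
150 [47.7  0.1 96. ]; 156 [43.6 -0.1 98.4]; 162 [39.4  0.1 99.2]; 168 [37.   0.1 93.5]; 174 [34.5 -0.1 88.5]; 180 [32.1  0.1 83.7]; 186 [29.8  0.1 78.8]; 192 [27.6 -0.1 74.5]; 198 [25.5  0.1 70.4]; 204 [23.7  0.1 66.2]; 210 [21.6  0.1 62.2]; 216 [19.8 -0.1 58.3]; 222 [18.   0.1 55. ]; 228 [16.4  0.1 51.2]; 234 [14.7  0.1 48. ]; 240 [11.9  0.1 47. ]; 246 [ 7.5 -0.1 49. ]; 252 [ 2.8 -0.1 51.3]; 258 [-2.2  0.1 53.7]; 264 [-6.450e+01 -1.000e-01  1.473e+02]; 270 [-7.060e+01 -1.000e-01  1.475e+02]; 276 [-77.   -0.2 147.5]; 282 [-83.4   0.2 147.5]; 288 [-88.7   0.2 147.5];
```

View pics/w13.png

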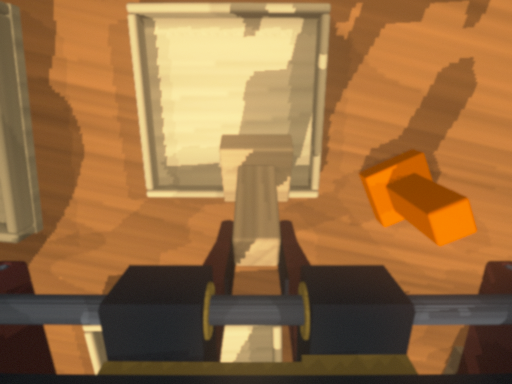

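Request:
send_rows --pt "-0.003 0 0.0006 0 -1" --pt "-0.003 0 0.0006 0 -1" --pt "-0.003 0 0.0007 0 -1" --pt "-0.003 0 0.0007 0 -1" --pt "0 0 0 0 -1"

```text
t: 16.25
ee_pos: [340.5, -337.1, 146.1]
orientation: [3.122, 0.338, 0.002]
ft_force: [4.1, 2.1, -0.2]
width: 23.6
```

```bash
python3 -c "
from h import *
tilt2('w14')"
```

```text
t 16.25 tcp [ 340.5 -337.1  146.1] yaw 12.37 tz [ 1.7e-03 -8.0e-04 -1.0e+00] F [ 4.1  2.1 -0.2] M [ 0.31 -1.07 -0.02] w 23.6 q [-0.81  0.47  2.04  0.    0.63  0.55]
150 [48.3  0.2 92.8]; 156 [45.2  0.1 89.8]; 162 [42.4  0.2 85.8]; 168 [39.8  0.1 81.9]; 174 [37.1  0.1 78.2]; 180 [34.6  0.1 74.6]; 186 [32.1 -0.1 71.1]; 192 [29.8  0.1 67.9]; 198 [27.5  0.1 64.5]; 204 [25.3  0.1 61.4]; 210 [23.2  0.1 58.2]; 216 [21.1  0.1 55.1]; 222 [19.1  0.1 52.5]; 228 [17.1  0.1 49.6]; 234 [15.1  0.1 46.9]; 240 [12.8  0.1 45.4]; 246 [ 8.1  0.1 48.1]; 252 [ 2.4 -0.1 51.9]; 258 [-3.8  0.1 56.4]; 264 [-62.9   0.2 144.9]; 270 [-69.1   0.2 145. ]; 276 [-75.2   0.2 144.9]; 282 [-81.5   0.2 145. ]; 288 [-85.3   0.2 142.9];
```

Request:
send_rows --pt "0.004 0 -0.002 0 -1" --pt "0.008 0 -0.01 0 -1" --pt "0.01 0 -0.02 0 -1" --pt "0 0 -0.03 0 -1" --pt "0 0 0 0 -1"

```text
t: 16.8
ee_pos: [363.4, -333.1, 211.3]
orientation: [3.118, 0.341, 0.005]
ft_force: [-0.3, -0.0, -0.4]
width: 24.0
```

Request:
send_rows --pt "0 0 -0.03 0 -1" --pt "0 0 0 0 -1" --pt "0 0 0 0 -1"

```text
t: 17.1
ee_pos: [361.6, -331.9, 237.7]
orientation: [3.123, 0.34, 0.0]
ft_force: [-0.7, 0.0, -1.9]
width: 23.9
```

```bash
cat >> h.py <<'E'
def blockpose(name,face=((246,268),(170,215)),):
    """fit stem +x face in tool frame; return tilt and centre"""
    o,M,d,uv,Q=tilt2(name)
    s=(Q[:,2]>50)&(Q[:,2]<85)&(Q[:,0]>10)&(Q[:,0]<50)
    return o,M,d,uv,Q
def fitplane(P):
    c=P.mean(0);n=np.linalg.svd(P-c,full_matrices=False)[2][2];return c,n,np.std((P-c)@n)
E
python3 -c "
from h import *
o,M,d,uv,Q=tilt2('w15')
crop(d,200,120,120,160,3.7,'pics/w15c.png')
for g in [(246,268,160,225),(247,267,243,257)]:
    m=(uv[:,0]>=g[0])&(uv[:,0]<g[1])&(uv[:,1]>=g[2])&(uv[:,1]<g[3]);c,n,s=fitplane(Q[m]);print(g,c,n,s,np.degrees(np.arctan2(n[2],n[0])),np.degrees(np.arcsin(n[1])))
"
```

```text
t 17.1 tcp [ 361.6 -331.9  237.7] yaw 12.42 tz [ 2.e-04 -5.e-04 -1.e+00] F [-0.7  0.  -1.9] M [-0.01  0.04 -0.02] w 23.9 q [-0.77  0.32  1.97 -0.    0.85  0.59]
150 [48.2  0.1 93.4]; 156 [45.1  0.1 90.6]; 162 [42.4  0.1 86.3]; 168 [39.7  0.1 82.4]; 174 [37.  -0.2 78.7]; 180 [34.6 -0.1 75.1]; 186 [32.1  0.1 71.4]; 192 [29.8  0.1 68.1]; 198 [27.5  0.1 64.7]; 204 [25.3  0.1 61.5]; 210 [23.2  0.1 58.5]; 216 [21.1  0.  55.2]; 222 [19.1 -0.1 52.5]; 228 [17.1  0.1 49.6]; 234 [15.4  0.  46.7]; 240 [12.8 -0.2 45.6]; 246 [ 7.9  0.1 48.3]; 252 [ 2.2  0.  52.1]; 258 [-3.7  0.  56.4]; 264 [-1.070e+02  2.000e-01  2.156e+02]; 270 [-110.2    0.3  208.1]; 276 [-132.     0.4  228.7]; 282 [-1.406e+02 -2.000e-01  2.288e+02]; 288 [-1.482e+02  2.000e-01  2.287e+02]; 
(246, 268, 160, 225) [3.13208799e+01 5.64265310e-02 6.93752642e+01] [ 0.00384802  0.99998915 -0.00262585] 3.4732877175086934 -34.30924433204475 89.73308223894489
(247, 267, 243, 257) [7.07681018e+00 4.17297061e-02 4.86003671e+01] [ 8.32408287e-01 -6.32384981e-04  5.54162471e-01] 1.8215247823007568 33.65305486980945 -0.036232992846042734
```

View pics/w15c.png

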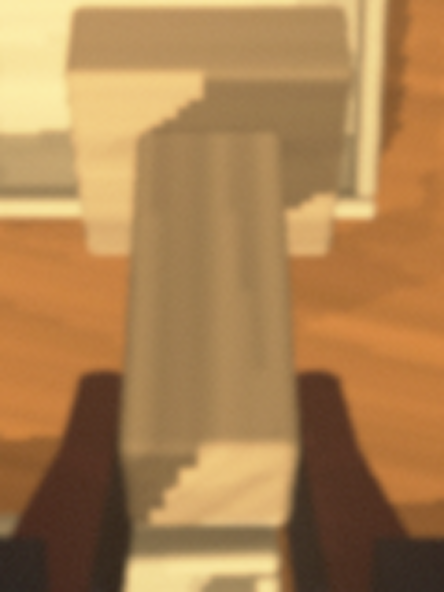

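Request:
send_rows --pt "0.01 -0.015 -0.02 0 -1" --pt "0.02 -0.03 -0.02 0 -1" --pt "0.022 -0.031 -0.02 0 -1" --pt "0.022 -0.031 -0.02 0 -1" --pt "0.022 -0.031 -0.02 0 -1"

```text
t: 17.65
ee_pos: [425.4, -175.0, 337.1]
orientation: [-3.122, -0.339, 0.004]
ft_force: [0.6, -0.5, -1.5]
width: 23.5
```

Request:
send_rows --pt "0.022 -0.031 -0.006 0 -1" --pt "0.022 -0.031 0 0 -1" --pt "0.022 -0.031 0 0 -1" --pt "0.02 -0.025 0 0 -1" --pt "0.012 -0.015 0 0 -1"

```text
t: 18.15
ee_pos: [493.0, -23.6, 342.2]
orientation: [-3.122, -0.342, 0.004]
ft_force: [-0.4, -0.3, -0.8]
width: 23.6
```

Request:
send_rows --pt "0 0 0 -0.027 -1" --pt "0 0 0 -0.027 -1" --pt "0 0 0 0 -1"

```text
t: 18.45
ee_pos: [492.1, -26.3, 343.0]
orientation: [-3.113, -0.425, 0.003]
ft_force: [-0.8, -0.4, -0.9]
width: 23.6
```

```bash
python3 -c "
from h import *
from workcell import get_image
o,M,d,uv,Q=tilt2('w16')
n=np.array([-.5527,-.1533,.8192]);F0=np.array([564,.9,191.7]);U=np.array([47.9,0,115.4])
print('U world',o['ee_pos']+M@U,'rel',o['ee_pos']+M@U-F0,'tool delta to gap15',M.T@(F0+15*n-(o['ee_pos']+M@U)),'n tool',M.T@n)
s=get_image('side');pickle.dump(s,open('side16.pkl','wb'));crop(s,140,120,130,140,5,'pics/s16.png')
"
```

```text
t 18.45 tcp [492.1 -26.3 343. ] yaw 15.55 tz [-1.8e-03 -1.0e-04 -1.0e+00] F [-0.8 -0.4 -0.9] M [-0.04  0.    0.04] w 23.6 q [-0.08  0.18  1.88 -0.    1.09  1.22]
150 [48.4  0.1 93.2]; 156 [45.2  0.1 90.3]; 162 [42.3  0.  86.4]; 168 [39.6  0.1 82.4]; 174 [37.1  0.  78.6]; 180 [34.6  0.  74.9]; 186 [32.1  0.  71.5]; 192 [29.7  0.  68.1]; 198 [27.5  0.  64.7]; 204 [25.2  0.  61.5]; 210 [23.2 -0.1 58.3]; 216 [21.1 -0.2 55.2]; 222 [19.1 -0.2 52.3]; 228 [17.1 -0.2 49.5]; 234 [15.3 -0.2 46.8]; 240 [12.7 -0.2 45.6]; 246 [ 7.8  0.  48.4]; 252 [ 2.4  0.1 52.1]; 258 [-3.7  0.1 56.3]; 264 [-181.4    0.5  334.3]; 270 [-192.7    0.5  334.2]; 276 [-2.039e+02 -1.000e-01  3.342e+02]; 282 [-2.131e+02  3.000e-01  3.330e+02]; 288 [-2.141e+02  3.000e-01  3.188e+02]; 
U world [538.0698109  -13.4837725  227.56104622] rel [-25.9301891  -14.3837725   35.86104622] tool delta to gap15 [20.27446843 -6.90555193 23.54009482] n tool [-5.75000560e-01 -7.48505033e-04 -8.18193508e-01]
```

View pics/s16.png

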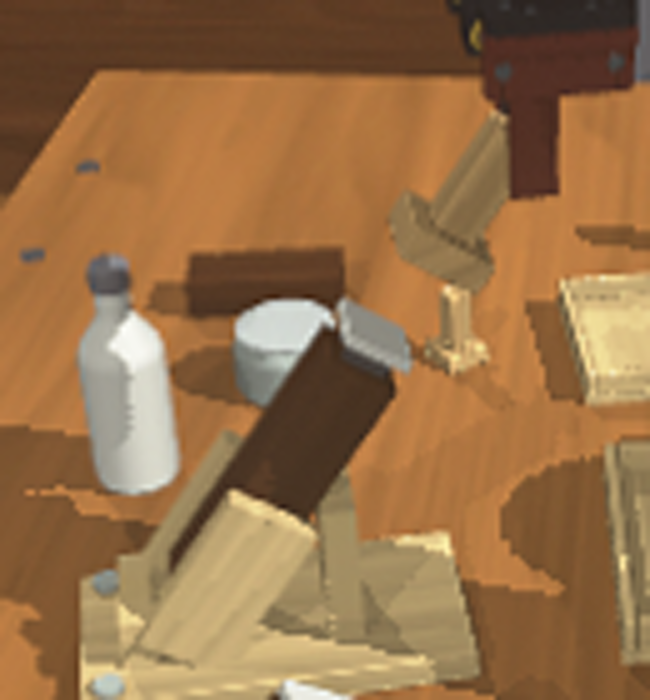

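View pics/w16.png

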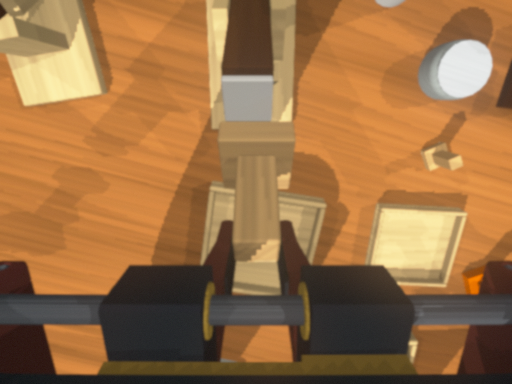

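Request:
send_rows --pt "0 -0.007 0 0 -1" --pt "0.01 0 0.0115 0 -1" --pt "0.01 0 0.012 0 -1" --pt "0 0 0 0 -1"

```text
t: 18.95
ee_pos: [510.6, -13.2, 318.2]
orientation: [-3.112, -0.425, 0.004]
ft_force: [0.0, -0.5, -1.8]
width: 23.5
```

```bash
python3 -c "
from h import *
from workcell import get_image
o,M=st();d=get_image('wrist');pickle.dump(d,open('w17.pkl','wb'));crop(d,200,50,110,110,5.4,'pics/w17.png')
n=np.array([-.5527,-.1533,.8192]);F0=np.array([564,.9,191.7]);U=np.array([47.9,0,115.4])
print('tool delta to gap5',M.T@(F0+5*n-(o['ee_pos']+M@U)))
s=get_image('side');pickle.dump(s,open('side17.pkl','wb'));crop(s,180,150,80,70,9,'pics/s17.png')
"
```

```text
t 18.95 tcp [510.6 -13.2 318.2] yaw 15.53 tz [-2.7e-03  2.0e-04 -1.0e+00] F [ 0.  -0.5 -1.8] M [ 0.01  0.08 -0.05] w 23.5 q [-0.05  0.24  1.86  0.    1.04  1.25]
tool delta to gap5 [4.75060827 0.81138426 6.8895375 ]
```

View pics/s17.png

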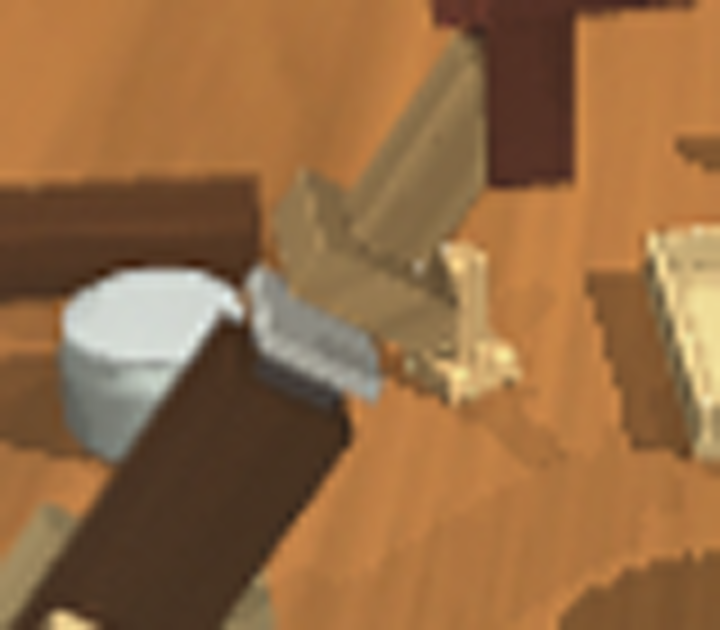

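View pics/w17.png

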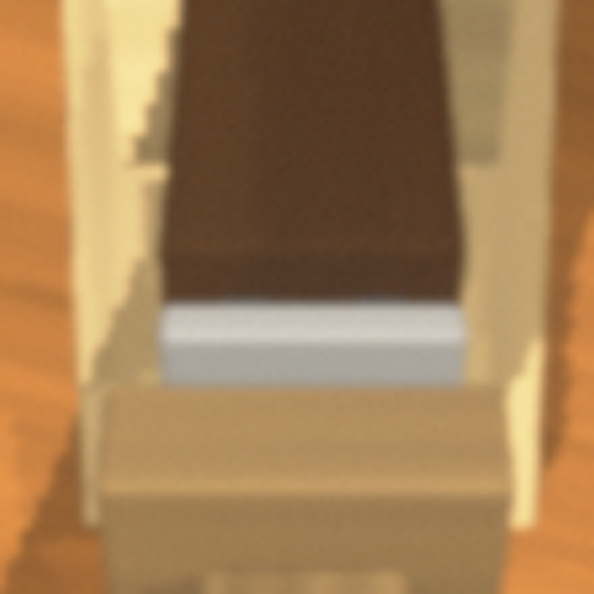

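Request:
send_rows --pt "0.0024 0.001 0.0033 0 -1" --pt "0.0024 0 0.0033 0 -1" --pt "0 0 0 0 -1"

```text
t: 19.35
ee_pos: [515.1, -13.2, 313.4]
orientation: [-3.113, -0.424, 0.001]
ft_force: [-0.2, 0.8, -1.2]
width: 23.7
```

```bash
python3 -c "
from h import *
o,M=st()
n=np.array([-.5527,-.1533,.8192]);F0=np.array([564,.9,191.7]);U=np.array([47.9,0,115.4])
e=M.T@(F0-(o['ee_pos']+M@U));print(e,'gap',-e@(M.T@n))"
```

```text
t 19.35 tcp [515.1 -13.2 313.4] yaw 15.51 tz [-3.e-04  0.e+00 -1.e+00] F [-0.2  0.8 -1.2] M [-0.05  0.01  0.01] w 23.7 q [-0.05  0.25  1.86  0.    1.03  1.25]
[ 2.995552   -0.53466081  6.31121403] gap 6.887824984791728
```

Request:
send_rows --pt "0.001 0 0.0018 0 -1" --pt "0.0008 0 0.0014 0 -1" --pt "0 0 0 0 -1"

```text
t: 19.65
ee_pos: [516.8, -12.7, 310.5]
orientation: [-3.113, -0.424, 0.0]
ft_force: [-0.6, 0.2, 0.2]
width: 23.8
```

Request:
send_rows --pt "0.0006 0 0.0008 0 -1" --pt "0.0006 0 0.0008 0 -1" --pt "0 0 0 0 -1"

```text
t: 19.95
ee_pos: [518.0, -12.4, 308.9]
orientation: [-3.113, -0.424, 0.0]
ft_force: [-0.9, 0.1, -2.0]
width: 23.4
```

Request:
send_rows --pt "0.0006 0 0.0008 0 -1" --pt "0.0006 0 0.0008 0 -1" --pt "0 0 0 0 -1"

```text
t: 20.25
ee_pos: [519.0, -12.2, 307.7]
orientation: [3.113, 0.424, -0.001]
ft_force: [-2.8, -1.2, 3.5]
width: 23.9
```

Request:
send_rows --pt "0.0006 0 0.0008 0 -1" --pt "0 0 0 0 -1"

```text
t: 20.45
ee_pos: [519.3, -12.0, 307.0]
orientation: [3.113, 0.424, -0.001]
ft_force: [-4.7, -0.8, 6.5]
width: 23.7
```

Request:
send_rows --pt "0.0006 0 0.0008 0 -1" --pt "0 0 0 0 -1"

```text
t: 20.65
ee_pos: [520.0, -11.9, 306.1]
orientation: [3.113, 0.424, -0.001]
ft_force: [-4.7, -1.1, 3.9]
width: 24.1
```

```bash
python3 -c "
from h import *
from workcell import get_image
o,M=st();d=get_image('wrist');pickle.dump(d,open('w18.pkl','wb'));crop(d,200,50,110,110,5.4,'pics/w18.png')
s=get_image('side');crop(s,180,150,80,70,9,'pics/s18.png')
n=np.array([-.5527,-.1533,.8192]);print('Fn',o['ft_force']@n, M.T@o['ft_force'])
"
```

```text
t 20.65 tcp [520.  -11.9 306.1] yaw 15.52 tz [-5.e-04 -2.e-04 -1.e+00] F [-4.7 -1.1  3.9] M [-0.14  0.6   0.01] w 24.1 q [-0.05  0.27  1.86 -0.    1.02  1.25]
Fn 5.953573014447325 [-4.76996541 -0.23023948 -3.92668671]
```

View pics/s18.png

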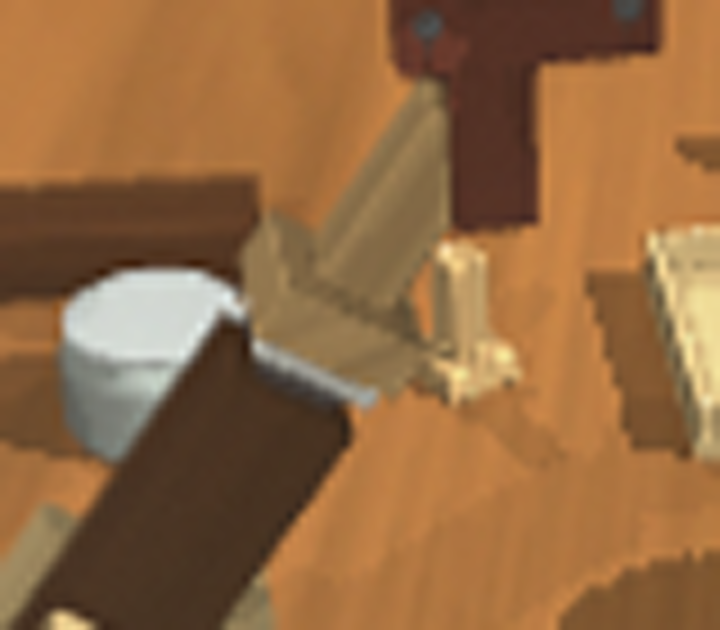

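View pics/w18.png

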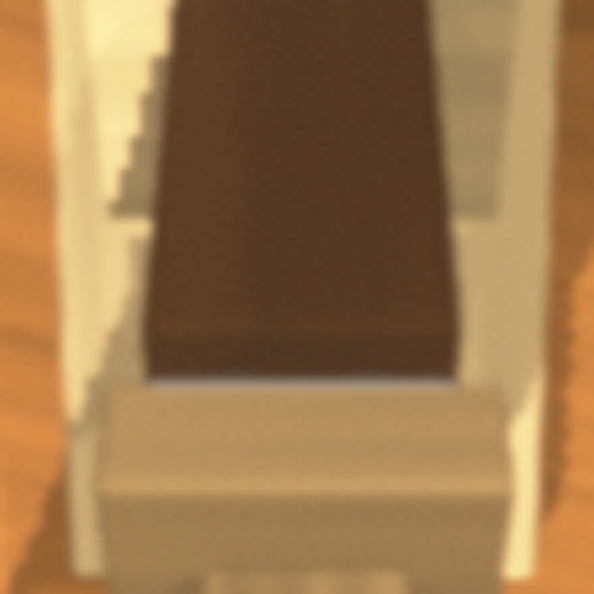

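Flush contact at about 6 N, square and centred. I'll keep pressing gently.

Request:
send_rows --pt "0.0006 0 0.0008 0 -1" --pt "0 0 0 0 -1"

```text
t: 20.95
ee_pos: [520.9, -11.6, 304.8]
orientation: [3.113, 0.424, 0.0]
ft_force: [-1.1, 0.4, 0.4]
width: 23.7
```

Request:
send_rows --pt "0.0006 0 0.0008 0 -1" --pt "0 0 0 0 -1"

```text
t: 21.15
ee_pos: [521.7, -11.3, 303.8]
orientation: [-3.113, -0.424, -0.001]
ft_force: [0.3, 0.4, -1.1]
width: 23.3
```

Request:
send_rows --pt "0.0006 0 0.0008 0 -1" --pt "0 0 0 0 -1"

```text
t: 21.35
ee_pos: [522.2, -11.2, 303.2]
orientation: [-3.113, -0.424, -0.0]
ft_force: [-0.6, -0.3, -1.6]
width: 23.9
```

```bash
python3 -c "
from h import *
from workcell import get_image
o,M,d,uv,Q=tilt2('w19')
s=get_image('side');crop(s,180,150,80,70,9,'pics/s19.png')
n=np.array([-.5527,-.1533,.8192]);print('Fn',o['ft_force']@n, M.T@o['ft_force'])
"
```

```text
t 21.35 tcp [522.2 -11.2 303.2] yaw 15.52 tz [ 1.e-04  1.e-04 -1.e+00] F [-0.6 -0.3 -1.6] M [ 0.    0.03 -0.04] w 23.9 q [-0.04  0.27  1.86  0.    1.01  1.26]
150 [48.3 -0.2 93.3]; 156 [45.   0.  90.6]; 162 [42.4  0.1 86.3]; 168 [39.6  0.  82.7]; 174 [37.1 -0.2 78.6]; 180 [34.6  0.  74.9]; 186 [32.1 -0.2 71.5]; 192 [29.8  0.  68.2]; 198 [27.5  0.  64.7]; 204 [25.3  0.  61.4]; 210 [23.2 -0.  58.4]; 216 [21.2 -0.  55.3]; 222 [19.1 -0.  52.5]; 228 [17.1 -0.  49.4]; 234 [15.3 -0.  46.8]; 240 [12.8 -0.2 45.7]; 246 [ 7.9 -0.  48.3]; 252 [ 2.2 -0.  52.2]; 258 [-3.6 -0.2 56.3]; 264 [-156.1   -0.3  294. ]; 270 [-166.4    0.3  294.1]; 276 [-176.5    0.4  294. ]; 282 [-186.8    0.3  294.1]; 288 [-195.6    0.3  293.9]; 
Fn -0.956569179206712 [-0.60726819  0.12896866  1.5926093 ]
```

View pics/s19.png

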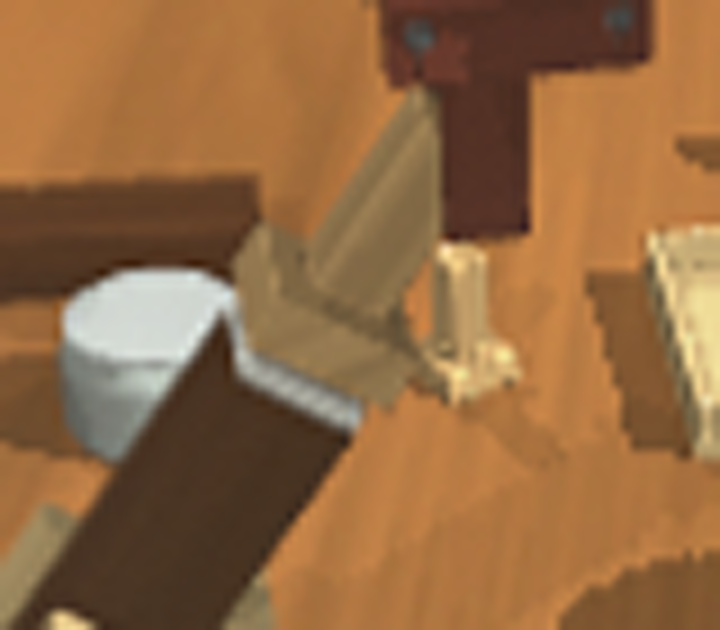

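The force dropped away and the side view shows no gap, so it has clicked. I'll feel gently for the hard stop.

Request:
send_rows --pt "0.0006 0 0.0008 0 -1" --pt "0.0006 0 0.0008 0 -1" --pt "0 0 0 0 -1"

```text
t: 21.75
ee_pos: [523.2, -10.9, 301.7]
orientation: [-3.113, -0.424, 0.0]
ft_force: [-0.0, -0.6, -1.9]
width: 23.5
```

Request:
send_rows --pt "0.0006 0 0.0008 0 -1" --pt "0.0003 0 0.0004 0 -1" --pt "0 0 0 0 -1"

```text
t: 22.05
ee_pos: [524.0, -10.7, 300.5]
orientation: [3.113, 0.424, -0.0]
ft_force: [-0.1, 0.4, -0.8]
width: 24.0
```

Request:
send_rows --pt "0.0006 0 0.0008 0 -1" --pt "0 0 0 0 -1"

```text
t: 22.25
ee_pos: [524.6, -10.6, 299.7]
orientation: [-3.113, -0.424, 0.0]
ft_force: [0.2, 0.2, -0.8]
width: 23.9
```

Request:
send_rows --pt "0.0006 0 0.0008 0 -1" --pt "0 0 0 0 -1"

```text
t: 22.45
ee_pos: [524.8, -10.6, 299.5]
orientation: [3.113, 0.424, -0.002]
ft_force: [-4.3, -0.9, 5.6]
width: 24.0
```

Request:
send_rows --pt "0.0006 0 0.0008 0 -1" --pt "0 0 0 0 -1"

```text
t: 22.65
ee_pos: [524.9, -10.6, 299.3]
orientation: [3.112, 0.424, -0.003]
ft_force: [-9.9, -1.4, 14.0]
width: 23.7
```

It's at the hard stop with about 17 N, so the foot is home. I'll retreat along the axis and take the block back.

Request:
send_rows --pt "-0.003 0 -0.0043 0 -1" --pt "-0.006 0 -0.009 0 -1" --pt "-0.012 0 -0.017 0 -1" --pt "-0.014 0 -0.02 0 -1" --pt "0 0 0 0.027 -1"

```text
t: 23.15
ee_pos: [491.9, -19.9, 351.0]
orientation: [3.118, 0.38, 0.006]
ft_force: [0.5, 0.5, -0.9]
width: 23.9
```

```bash
python3 -c "
from h import *
from workcell import get_image
o,M,d,uv,Q=tilt2('w20')
crop(d,200,0,110,130,4.5,'pics/w20c.png')
s=get_image('side');crop(s,160,150,100,70,8,'pics/s20.png')
"
```

```text
t 23.15 tcp [491.9 -19.9 351. ] yaw 13.89 tz [ 4.e-03 -3.e-04 -1.e+00] F [ 0.5  0.5 -0.9] M [ 0.01  0.11 -0.03] w 23.9 q [-0.06  0.17  1.87  0.    1.1   1.26]
150 [48.2  0.1 93.3]; 156 [45.1  0.1 90.6]; 162 [42.3  0.1 86.3]; 168 [39.7  0.1 82.3]; 174 [37.   0.1 78.7]; 180 [34.5  0.1 75. ]; 186 [32.1  0.1 71.4]; 192 [29.7 -0.1 68.1]; 198 [27.5  0.1 64.6]; 204 [25.3 -0.1 61.5]; 210 [23.2  0.1 58.3]; 216 [21.   0.1 55.5]; 222 [19.   0.1 52.5]; 228 [17.1  0.  49.5]; 234 [15.2  0.  46.8]; 240 [12.7  0.  45.6]; 246 [ 7.7  0.1 48.4]; 252 [ 2.3  0.1 52.1]; 258 [-3.7  0.1 56.2]; 264 [-1.857e+02 -1.000e-01  3.412e+02]; 270 [-197.2    0.4  341.1]; 276 [-208.3    0.4  341. ]; 282 [-215.4    0.4  334.1]; 288 [-2.167e+02 -3.000e-01  3.216e+02];
```

View pics/s20.png

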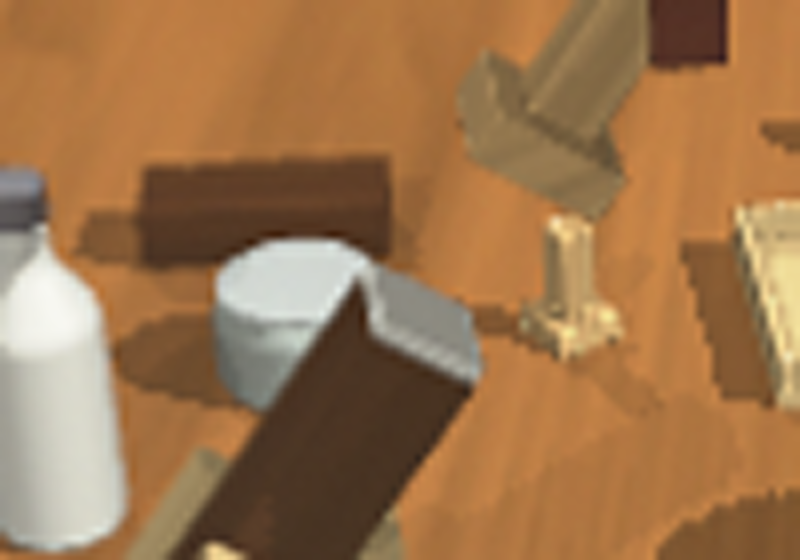

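View pics/w20c.png

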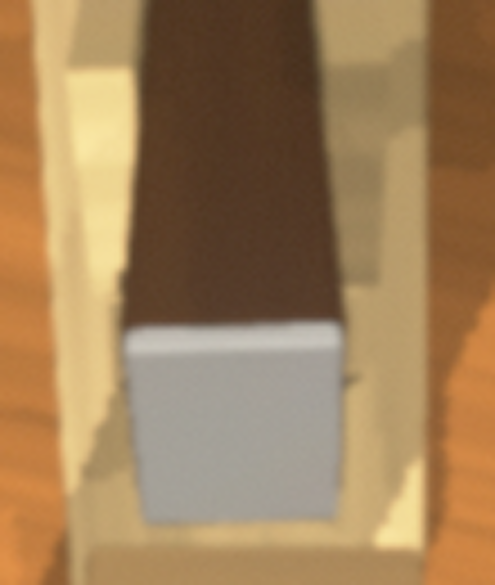

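The cap sits flush on the leg with no gap. Now back to the tray.

Request:
send_rows --pt "-0.01 0.015 0 0.027 -1" --pt "-0.022 0.029 0.01 0 -1" --pt "-0.023 0.029 0.013 0 -1" --pt "-0.023 0.029 0.013 0 -1" --pt "-0.023 0.029 0.013 0 -1"

```text
t: 23.75
ee_pos: [421.5, -170.4, 298.1]
orientation: [-3.123, -0.341, 0.001]
ft_force: [1.3, -0.4, -1.4]
width: 23.7
```

Request:
send_rows --pt "-0.023 0.029 0.013 0 -1" --pt "-0.023 0.029 0.013 0 -1" --pt "-0.023 0.029 0.013 0 -1" --pt "-0.02 0.025 0.01 0 -1" --pt "0 0 0 0 -1"

```text
t: 24.25
ee_pos: [357.7, -300.1, 248.3]
orientation: [-3.122, -0.334, 0.004]
ft_force: [0.3, 0.1, -1.2]
width: 23.4
```

```bash
python3 -c "
from h import *
o,M=st()
print(M.T@(np.array([345.3,-317.8,160])-o['ee_pos']))
"
```

```text
t 24.25 tcp [ 357.7 -300.1  248.3] yaw 12.22 tz [-0.0025  0.0015 -1.    ] F [ 0.3  0.1 -1.2] M [-0.05  0.03 -0.  ] w 23.4 q [-0.72  0.27  2.01 -0.    0.86  0.63]
[-15.64353636  14.8683619   88.32051217]
```

Request:
send_rows --pt "-0.013 0.015 0.02 0 -1" --pt "0 0 0.025 0 -1" --pt "0 0 0.025 0 -1" --pt "0 0 0.018 0 -1" --pt "0 0 0 0 -1"

```text
t: 24.75
ee_pos: [349.1, -314.0, 160.0]
orientation: [-3.119, -0.34, 0.005]
ft_force: [0.0, 1.1, -1.1]
width: 24.0
```

```bash
python3 -c "
from h import *
o,M,d,uv,Q=tilt2('w21')
print(M.T@(np.array([345.3,-317.8,135])-o['ee_pos']))
from workcell import get_image
s=get_image('side');crop(s,215,130,120,90,6,'pics/s21.png')
"
```

```text
t 24.75 tcp [ 349.1 -314.   160. ] yaw 12.44 tz [-0.0037  0.0037 -1.    ] F [ 0.   1.1 -1.1] M [ 0.01  0.04 -0.02] w 24.0 q [-0.76  0.44  2.05  0.    0.66  0.6 ]
150 [48.4 -0.1 93.6]; 156 [45.  -0.2 90.5]; 162 [42.3  0.1 86.5]; 168 [39.7  0.1 82.5]; 174 [37.   0.1 78.6]; 180 [34.5  0.1 75. ]; 186 [32.1 -0.2 71.5]; 192 [29.7  0.1 68. ]; 198 [27.5  0.  64.8]; 204 [25.3  0.  61.2]; 210 [23.2 -0.2 58.4]; 216 [21.1  0.  55.2]; 222 [19.1 -0.2 52.3]; 228 [17.1  0.  49.7]; 234 [15.1  0.  46.8]; 240 [12.8  0.  45.5]; 246 [ 7.9  0.1 48.4]; 252 [ 2.3  0.  52.1]; 258 [-3.6  0.  56.3]; 264 [-71.9   0.2 159.2]; 270 [-78.4   0.2 159.2]; 276 [-85.    0.2 159.2]; 282 [-91.7   0.2 159.2]; 288 [-97.2  -0.2 159.2]; 
[-4.45791034  3.03041896 25.01165661]
```

View pics/w21.png

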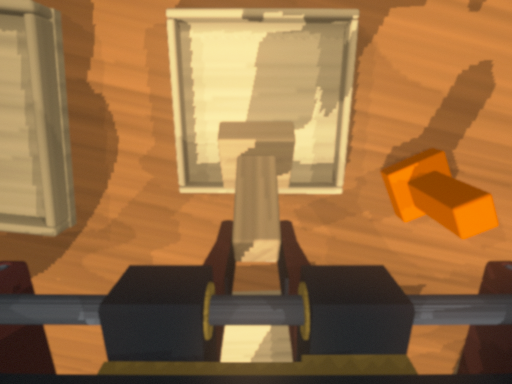

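View pics/s21.png

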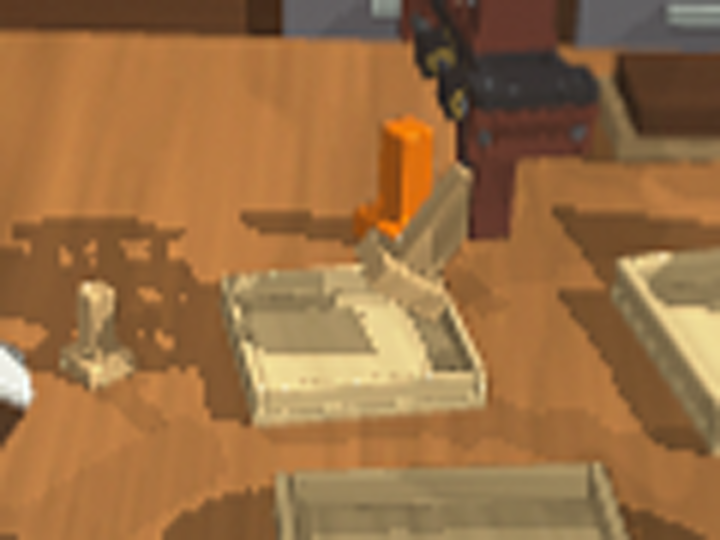

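Request:
send_rows --pt "-0.001 0 0.012 0 -1" --pt "0 0 0.009 0 -1" --pt "0 0 0.002 0 -1" --pt "0 0 0 0 -1"

```text
t: 25.25
ee_pos: [348.6, -315.5, 139.2]
orientation: [-3.123, -0.34, 0.001]
ft_force: [-0.1, 0.9, -1.1]
width: 23.4
```

```bash
python3 -c "
from h import *
o,M=st()
print(M.T@(np.array([345.3,-317.8,134.5])-o['ee_pos']))
"
```

```text
t 25.25 tcp [ 348.6 -315.5  139.2] yaw 12.42 tz [-5.e-04  5.e-04 -1.e+00] F [-0.1  0.9 -1.1] M [ 0.01 -0.01 -0.05] w 23.4 q [-0.76  0.48  2.06  0.    0.6   0.59]
[-3.74476987  1.56293422  4.65415064]
```

Request:
send_rows --pt "-0.001 0 0.002 0 -1" --pt "0 0 0.001 0 -1" --pt "0 0 0 0 -1"

```text
t: 25.55
ee_pos: [347.8, -315.9, 136.5]
orientation: [3.123, 0.34, 0.0]
ft_force: [-0.8, -0.2, -0.8]
width: 23.9
```

Request:
send_rows --pt "0 0 0.001 0 -1" --pt "0 0 0 0 -1"

```text
t: 25.75
ee_pos: [347.8, -315.9, 135.5]
orientation: [3.123, 0.34, 0.0]
ft_force: [0.5, 0.2, -1.7]
width: 23.5
```

Request:
send_rows --pt "0 0 0.0007 0 -1" --pt "0 0 0 0 0.2" --pt "0 0 0 0 0.2" --pt "0 0 0 0 0.2" --pt "0 0 0 0 0.2"

```text
t: 26.25
ee_pos: [347.8, -315.8, 134.8]
orientation: [3.123, 0.34, 0.0]
ft_force: [0.5, -0.1, -0.6]
width: 51.2
```

```bash
python3 -c "
from h import *
o,M,d,uv,Q=tilt2('w22')
from workcell import get_image
s=get_image('side');crop(s,215,130,120,90,6,'pics/s22.png')
"
```

```text
t 26.25 tcp [ 347.8 -315.8  134.8] yaw 12.43 tz [ 1.e-04 -0.e+00 -1.e+00] F [ 0.5 -0.1 -0.6] M [ 0.04 -0.    0.02] w 51.2 q [-0.76  0.49  2.06  0.    0.59  0.59]
150 [56.   0.1 49.7]; 156 [53.4 -0.1 49.7]; 162 [50.4  0.1 49.6]; 168 [47.5 -0.1 49.5]; 174 [44.8  0.1 49.5]; 180 [41.8 -0.1 50.2]; 186 [ 1.500e+01 -1.000e-01  1.274e+02]; 192 [1.450e+01 1.000e-01 1.139e+02]; 198 [1.070e+01 1.000e-01 1.123e+02]; 204 [ -1.9   0.2 133.8]; 210 [ -7.1   0.2 133.8]; 216 [-12.2   0.2 133.8]; 222 [-17.3   0.2 133.8]; 228 [-22.8   0.2 133.7]; 234 [-28.1   0.2 133.8]; 240 [-33.6   0.2 133.8]; 246 [-39.    0.3 133.8]; 252 [-44.5   0.3 133.7]; 258 [-50.2   0.2 133.7]; 264 [-55.9   0.2 133.7]; 270 [-61.9   0.2 133.8]; 276 [-67.5   0.3 133.6]; 282 [-73.8   0.2 133.6]; 288 [-78.5   0.2 133.6];
```

View pics/w22.png

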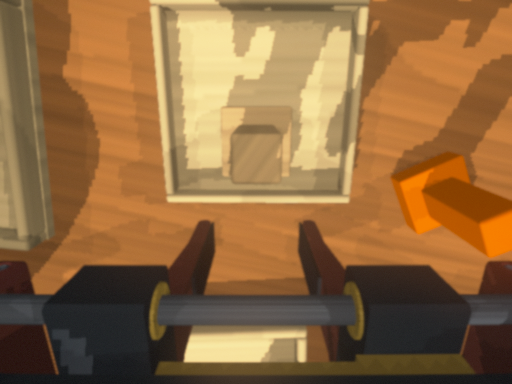

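View pics/s22.png

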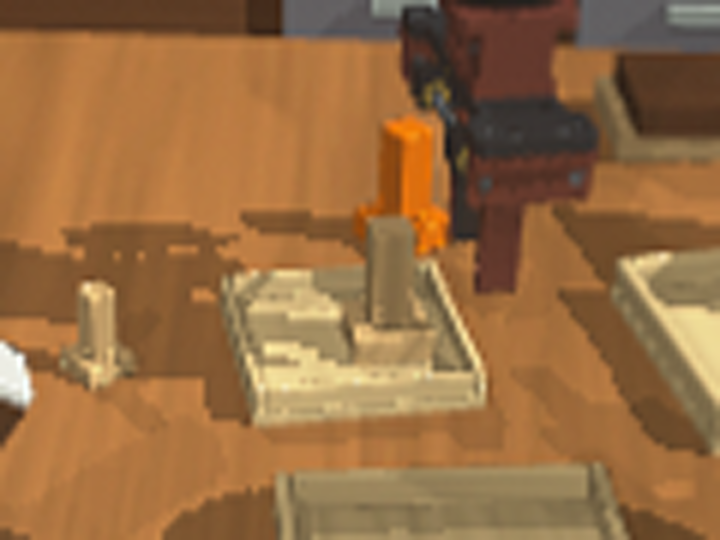

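The block righted itself and stands in the tray. I'll rise clear and run the last checks.

Request:
send_rows --pt "-0.005 0 -0.02 0 0.2" --pt "0 0 -0.04 0 0.2" --pt "0 0 -0.04 0 0.2" --pt "0 0 0 0 0.2" --pt "0 0 0 0 0.2"

```text
t: 26.85
ee_pos: [343.1, -317.1, 235.5]
orientation: [3.121, 0.34, 0.002]
ft_force: [-0.0, 0.1, -0.8]
width: 52.7
```

```bash
python3 -c "
from h import *
from workcell import get_image
np.set_printoptions(precision=1,suppress=True)
o,M=st()
T=get_image('top');cv2.imwrite('pics/t23.png',T['color']);T0=pickle.load(open('top0.pkl','rb'))
for n,u in [('glue',(280,100)),('tin',(317,130)),('offcut',(352,118))]: print(n,bydepth(T0,[u]),bydepth(T,[u]))
d=get_image('wrist');cv2.imwrite('pics/w23.png',d['color'])
print(np.abs(T['color'][85:150,265:370].astype(int)-T0['color'][85:150,265:370]).mean())
s=get_image('side');crop(s,160,150,100,70,8,'pics/s23.png')
"
```

```text
t 26.85 tcp [ 343.1 -317.1  235.5] yaw 12.42 tz [ 0. -0. -1.] F [-0.   0.1 -0.8] M [-0. -0. -0.] w 52.7 q [-0.8  0.3  2.   0.   0.8  0.6]
glue [[ 734.7 -130.1  107.7]] [[ 734.  -130.   109.5]]
tin [[ 666.5 -239.3   44.8]] [[ 667.6 -239.9   40.4]]
offcut [[ 706.4 -344.8   31.4]] [[ 706.5 -344.9   31. ]]
26.511599511599513
```

View pics/t23.png

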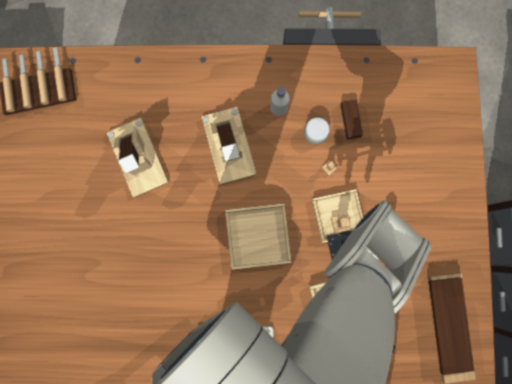

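View pics/w23.png

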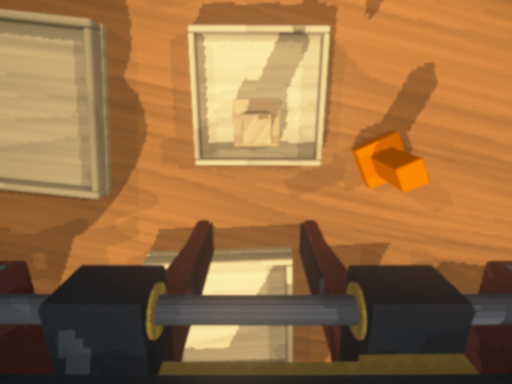

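View pics/s23.png

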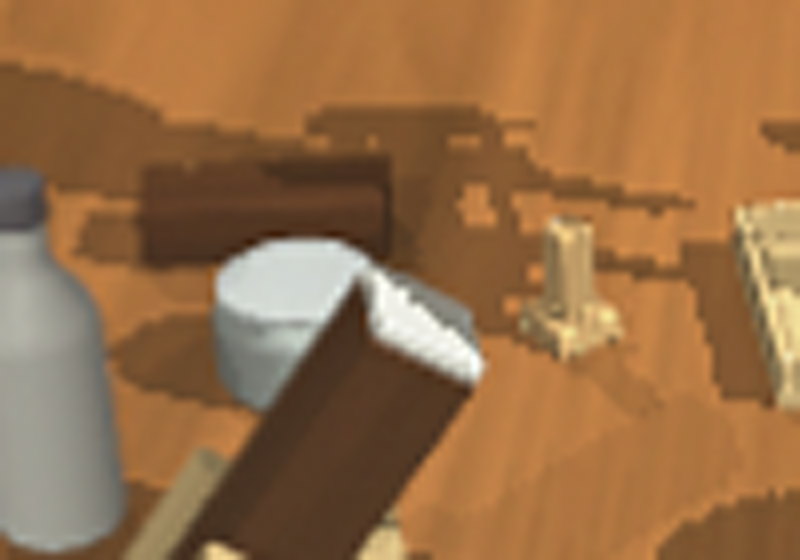

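The block stands upright inside the tray, the cap is flush, and glue, tin and offcut are where they started. The image difference is only shadows. Handing in.

```bash
python3 -c "
from workcell import ctrl
print(ctrl.close_job())"
```

```text
the job is handed in; nothing more can be done
None
```

The proud foot is pressed home, the block is back upright in its tray, and I handed the job in at about 27 s.

**How it was done:** The rows cannot tilt the tool, so I turned the block about 35° in the grip against the near tray wall. I then pressed it along the leg's axis until it clicked.

**Pressing:** The readings I took on the way in showed no more than about 9 N. The force then dropped at the click and the foot met a hard stop, where I read about 17 N.

**Last checks:**
- **Foot:** the cap sits flush on the leg with no gap in the side and wrist views.
- **Block:** it stands upright on the tray floor, about 22 mm from the tray's centre (limit 45 mm).
- **Bystanders:** glue, tin and offcut are within 2 mm of where they began in plan. Only a depth reading on the tin's top differed, by 4 mm, which I took for noise.
- **Gripper:** open and about 60 mm clear above the block.

**What went wrong on the way:**
- **First lift:** the block slipped about 25 mm in the grip because I lifted before the fingers had fully closed.
- **First two tilting tries:** I stopped each after about 4–6° of tilt. The second also slid the block about 4 mm sideways. Both were mended by regrasping inside the tray.
- **Setting down:** I could not turn the block back in the grip, so I let it go tilted with its lower edge about at the tray floor, and it righted itself.

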